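# Lay the diorama's block wall in running bond and try its gate

### The arm

A 6-joint arm with a two-finger parallel gripper is mounted at the origin on the work surface. World frame = base frame: x ahead of the robot, y to its left, z up, the work surface at z = 0. Lengths are in m, angles in rad, forces in N, time in s.
With the tool pointing down it reaches from about 0.4 to 0.825 m from the base axis. Payload 7 kg.
Tool frame: the origin (TCP) lies between the finger pads; the fingertips stand 25 mm ahead of it and the grasp point (between the pads) lies 6 mm ahead of it (arm.tip_extent is the z of the fingertips in the tool frame, in m); z points along the fingers, x is the direction in which the jaws open and shut, and the axes are right-handed (so a half turn about z gives the same grasp; the last joint's range is limited). The gripper opens to 88 mm and grips with 3 to 60 N. Pads are 19 mm wide; open, the fingers measure 130 mm over their backs; the gripper's body (78 mm by 193 mm) begins 47 mm behind the grasp point.
Start: joints at [-1.043, 0.359, 0.012, 0, -1.224, -0.288], TCP at [0.16, -0.656, 0.252] pointing down, gripper open.
Joint ranges: [-3.07, 3.07], [-1.43, 2.12], [-1.02, 1.25], [-3.03, 1.67], [-3.05, -0], [-3.03, 3.03]. Speed limits (rad/s): [2.39, 2.39, 3.01, 3.14, 3.14, 3.14].

### API

Orientations are given as [roll, pitch, yaw] about the fixed x, y, z axes, in that order (R = Rz(yaw) Ry(pitch) Rx(roll)).
In Python, from station import monitor, grab_frame, job_done, arm gives the robot as it stands.
- The arm moves only by the shell command python3 -m jog 'ROWS' [FORCE]. ROWS is JSON, a list that holds one entry, the list of rows, each a list of 7 numbers: the shift along the world's x, y, z in m, then the turn, a rotation vector about the world's x, y, z in rad, then the opening, from 0 (shut) to 1 (fully open). In form: [[[dx, dy, dz, ax, ay, az, claw], ...]]. A call has 1 to 20 rows; each row shifts and turns the commanded pose from where the row before left it; what a row does not reach is not made up. A row lasts 1/8 s, in which the tool goes at most 62.5 mm and 10.7 degrees, less where a joint would pass 70% of its speed; a pose out of reach is approached as far as the arm can. A call is refused whole if a number of a shift passes 0.0625 or a number of a turn 0.188, either way. A call with a gripper value outside its range is refused whole. The fingers move at their own pace and stop on an object; FORCE is the grip in N (left out, the last holds). Time passes only in rows, so rows that do not move let the fingers close. It gives the time, the measured TCP pose, the force and the opening at its end, in the units of the state.
- monitor.get_state(): the state, without advancing time (a new reading comes with each control period).
- grab_frame(name): name is "side" or "top"; returns a dict with "pixels" (420x560x3 uint8, red, green, blue), "K" (3x3 intrinsics, pixels), "view" (4x4, takes a point from world to camera coordinates). Camera axes: x right, y down, z forward; pixel columns grow to the right and rows downward; lengths in m; the calibration is good to about 2 mm. A picture is of the moment at which its call begins. There is no depth.
- job_done(): hands the job in, once; it reports no verdict.
The state is a dict: "t": time; "q": joint angles; "qd": joint speeds; "joint_efforts": joint torques, N m; "eef_pos": TCP position; "ee_rot": TCP orientation; "force": force on the tool from outside, world axes, zero at the start; "moment": the same for the moment, N m; "width": finger opening in m.
Only numpy, scipy, OpenCV 4.12 (cv2) and the standard library are available. Lean on these libraries where they do the work, as an engineer would, in place of code of your own. Each camera call takes 0.05 s, during which the arm holds its last target.

### The job

Finish the yard of the model-car diorama: lay all the grey blocks in running bond on the dark footing strip, in line with it and butted close together: two full blocks end to end, then a second course of half block, full block, half block so that the joints fall midway over the blocks below, then any full blocks left over as a third course, each directly above one of the first-course blocks. When the wall stands, take the little gate beside it by its pin and swing it through its whole arc, from wherever it stands to fully open and then back until it is fully shut, to feel that it does not bind, without slamming it. Leave the model cars, bottle, jar, screwdriver and mug where they are.

Things in the scene. Friction and masses are not known exactly. Their poses are not given: they have to be found in the camera images.
- full1: grey cast block, 100 mm long, 40 x 40 mm square section, about 0.19 kg, loose; origin at its centre, x along its length; any long face may be down. All full blocks are alike; three to five of the five are present (an absent one reads None)
- full2: grey cast block, 100 mm long, 40 x 40 mm square section, about 0.19 kg, loose; origin at its centre, x along its length; any long face may be down. All full blocks are alike; three to five of the five are present (an absent one reads None)
- full3: grey cast block, 100 mm long, 40 x 40 mm square section, about 0.19 kg, loose; origin at its centre, x along its length; any long face may be down. All full blocks are alike; three to five of the five are present (an absent one reads None)
- full4: grey cast block, 100 mm long, 40 x 40 mm square section, about 0.19 kg, loose; origin at its centre, x along its length; any long face may be down. All full blocks are alike; three to five of the five are present (an absent one reads None)
- full5: grey cast block, 100 mm long, 40 x 40 mm square section, about 0.19 kg, loose; origin at its centre, x along its length; any long face may be down. All full blocks are alike; three to five of the five are present (an absent one reads None)
- half1: grey cast half block, 50 mm long, 40 x 40 mm square section, about 0.1 kg, loose; origin at its centre, x along its 50 mm length; always present; the two are alike
- half2: grey cast half block, 50 mm long, 40 x 40 mm square section, about 0.1 kg, loose; origin at its centre, x along its 50 mm length; always present; the two are alike
- footing (a point): centre of the top of the fixed footing, a dark wooden strip 212 mm long (y) and 44 wide (x), z up, 16 mm above the table on a 10 mm plywood board (120 mm deep, from -125 to +275 mm in y). With 2 mm joints, places along y: full blocks of courses 1 and 3 at -51 and +51 mm; course 2: full at 0, halves at -76.5 and +76.5; block centres 20, 60, 100 mm above this point
- gate_hinge (a point): foot of the gate's upright hinge axis, in a 22 mm square, 110 mm tall dark post on the same board, 135 mm from the footing's centre along its +y; axes as the footing's
- gate_pin (a point): middle of the gate's upright steel pin, 14 mm diameter, 45 mm tall, standing on the top edge of the gate's free end, 108 mm from the hinge axis; the pin starts 110 mm and ends 155 mm above the table, bare all round, so it can be pinched or pushed from above
- gate (a joint): angle of the wooden gate (panel 104 mm long, 12 mm thick, its top edge 110 mm above the table): 0 = shut, in line with the wall along the footing's +y; 1.57 = fully open, swung towards the footing's -x (towards the robot). Slight drag (0.5 N at the pin); stays where left; stops at both ends
- car_a: blue model car, about 150 x 62 x 60 mm, loose; bystander, origin under its middle
- car_b: white model van, about 150 x 62 x 68 mm, loose; bystander, origin under its middle
- solvent: green glass bottle, 60 mm diameter, 150 mm tall, loose; bystander, origin under its middle
- paint_jar: small glass jar with white cap, 40 mm diameter, 45 mm tall, loose; bystander, origin under its middle
- driver: screwdriver, 160 mm long, loose; bystander
- mug: white mug, 80 mm diameter, 90 mm tall, loose; bystander, origin under its middle
Mind the look-alikes: they are no part of the job. Leave any blue or purple look-alike of the half1 alone.

How it is judged:
By the outcome, as a careful person would: the job done as asked, in the order asked, and still so for the second after the job is handed in, with the robot touching nothing.
Of full1, full2, full3, full4, full5 only 3 to 5 are there at a start; the rules pass over those that are not, and their reading is None.
At some moment in a run one of full1, full2, full3, full4, full5, half1, half2 may be knocked a few centimetres aside while the robot is not near it.
Once in a run the grip may slacken for a moment while it holds something.
It also fails if it takes over 210 s, if anything falls off the work surface, if the arm or the gripper's body presses on something with over 40 N, if the wrist force passes 120 N, or if a joint passes its speed limit or range.

## Working session

There is one attempt and no reset: what is moved stays moved. The work goes in short steps, Python scripts to look and compute and a shell command to move; the robot and the scene stay as the last step left them, time stands still between calls to the robot, and variables do not carry over. Pictures are saved under pics/ and viewed, and the job is handed in when it is done.

```bash
ls; mkdir -p pics
cat > h.py <<'E'
import cv2,numpy as np
from station import monitor, grab_frame, job_done, arm
def snap(n,out):
    f=grab_frame(n); cv2.imwrite('pics/'+out+'.png',f['pixels'][:,:,::-1]); np.savez('pics/'+out+'.npz',**{k:np.array(v) for k,v in f.items()}); return f
def ray(f,u,v,z):
    K=np.array(f['K']);T=np.array(f['view']);R=T[:3,:3];t=T[:3,3]
    c=-R.T@t; d=R.T@np.linalg.solve(K,[u,v,1.]); s=(z-c[2])/d[2]; return c+s*d
def proj(f,p):
    K=np.array(f['K']);T=np.array(f['view']);c=T[:3,:3]@np.array(p)+T[:3,3];q=K@c;return q[:2]/q[2]
def crop(src,out,u0,v0,u1,v1,k):
    im=cv2.imread('pics/'+src+'.png')[v0:v1,u0:u1]; cv2.imwrite('pics/'+out+'.png',cv2.resize(im,None,fx=k,fy=k,interpolation=cv2.INTER_CUBIC))
E
python3 - <<'E'
from h import *
for n in('top','side'):
    f=snap(n,n+'0'); print(n,np.round(f['K'],1).tolist(),np.round(f['view'],3).tolist())
s=monitor.get_state();print(s)
E
```

```text
pics
top [[542.0, 0.0, 275.0], [0.0, 542.0, 204.0], [0.0, 0.0, 1.0]] [[-0.023, -1.0, -0.004, -0.0], [-0.997, 0.023, -0.08, 0.525], [0.08, 0.002, -0.997, 1.682], [0.0, 0.0, 0.0, 1.0]]
side [[486.8, 0.0, 266.0], [0.0, 486.8, 212.3], [0.0, 0.0, 1.0]] [[-0.933, -0.359, 0.021, 0.499], [-0.206, 0.484, -0.85, 0.187], [0.295, -0.798, -0.526, 1.228], [0.0, 0.0, 0.0, 1.0]]
{'t': 0.1, 'q': array([-1.04288086e+00,  3.59348443e-01,  1.11761873e-02, -2.97977215e-04,
       -1.22408544e+00, -2.88092131e-01]), 'qd': array([ 1.21989828e-03,  9.80064164e-05,  6.84579317e-04, -9.34277115e-04,
        1.68801822e-03,  4.83210950e-04]), 'joint_efforts': array([-2.74757695e-03, -5.84161520e+01,  2.93754190e+01,  7.01547280e+00,
        1.02704132e-02, -4.58959062e-05]), 'eef_pos': array([ 0.16021675, -0.65531795,  0.25070797]), 'ee_rot': array([-3.14144600e+00, -1.48073373e-03,  1.81051810e+00]), 'force': array([0.66665644, 0.47842425, 0.08510191]), 'moment': array([-0.01742769, -0.08955857, -0.03284037]), 'width': 0.08771598749235918}
```

View pics/top0.png

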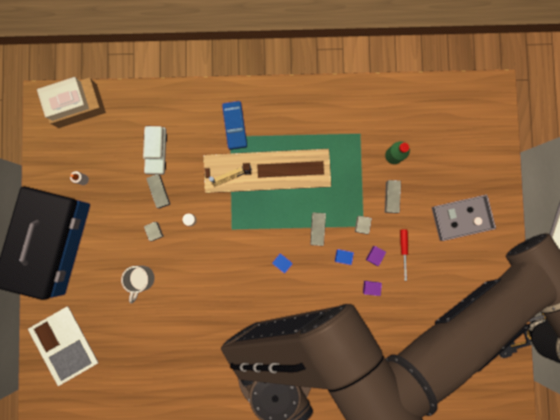

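View pics/side0.png

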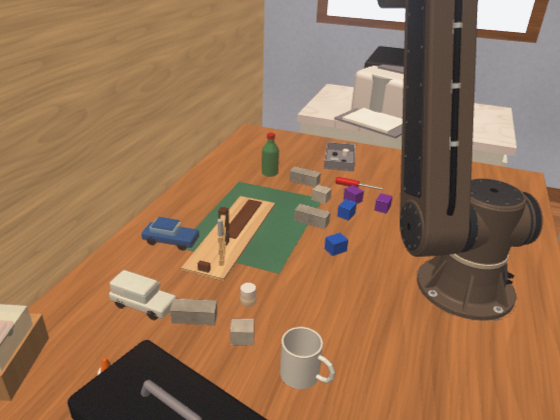

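Run:
```python
from h import *
crop('top0','c1',190,140,410,300,3.6)
crop('top0','c2',130,110,210,250,4)
f=np.load('pics/top0.npz')
for n,u,v,z in [('footL',257,170,.026),('footR',325,168,.026),('fa',393,196,.04),('fb',318,228,.04),('fc',157,190,.04),('ha',364,225,.04),('hb',153,231,.04)]: print(n,ray(f,u,v,z).round(3))
```

```text
footL [0.633 0.042 0.026]
footR [ 0.634 -0.172  0.026]
fa [ 0.539 -0.38   0.04 ]
fb [ 0.445 -0.144  0.04 ]
fc [0.575 0.354 0.04 ]
ha [ 0.451 -0.286  0.04 ]
hb [0.448 0.367 0.04 ]
```

View pics/c1.png

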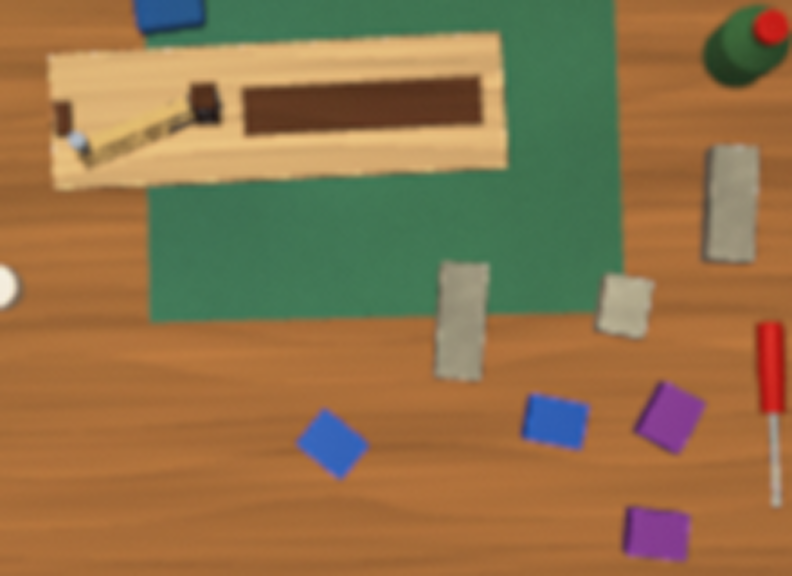

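View pics/c2.png

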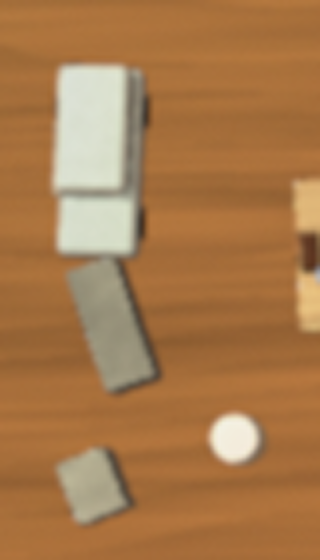

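```bash
cat >> h.py <<'E'
from scipy.optimize import minimize
def boxpts(x,y,yaw,z0,L,W,H):
    c,s=np.cos(yaw),np.sin(yaw)
    return np.array([[x+c*a-s*b,y+s*a+c*b,z0+h] for a in(-L/2,L/2) for b in(-W/2,W/2) for h in(0,H)])
def projN(f,P): return np.array([proj(f,p) for p in P])
def greymask(f):
    p=np.array(f['pixels']); hsv=cv2.cvtColor(p,cv2.COLOR_RGB2HSV).astype(int)
    return ((hsv[...,1]<75)&(hsv[...,2]>50)&(hsv[...,2]<215)).astype(np.float32)
def fit(fs,masks,x,y,yaw,z0=0.,L=.1,W=.04,H=.04,grow=10):
    rois=[]
    for f,m in zip(fs,masks):
        q=projN(f,boxpts(x,y,yaw,z0,L,W,H)); a=np.floor(q.min(0)-grow).astype(int);b=np.ceil(q.max(0)+grow).astype(int); a=np.maximum(a,0)
        sub=m[a[1]:b[1],a[0]:b[0]]; rois.append((f,a,sub))
    S=4
    def cost(p):
        e=0
        for f,a,sub in rois:
            q=projN(f,boxpts(x+p[0]/100,y+p[1]/100,yaw+p[2]/10,z0,L,W,H))-a
            h=cv2.convexHull(q.astype(np.float32))[:,0]
            im=np.zeros((sub.shape[0]*S,sub.shape[1]*S),np.uint8)
            cv2.fillConvexPoly(im,np.round(((h+.5)*S-.5)*16).astype(np.int32),255,shift=4)
            r=cv2.resize(im,sub.shape[::-1],interpolation=cv2.INTER_AREA)/255.
            r=cv2.GaussianBlur(r,(3,3),.6)
            e+=((r-cv2.GaussianBlur(sub,(3,3),.6))**2).sum()
        return e
    best=None
    for dy in(-1.5,0,1.5):
        r=minimize(cost,[0,0,dy],method='Nelder-Mead',options=dict(initial_simplex=[[0,0,dy],[1,0,dy],[0,1,dy],[0,0,dy+1.5]],xatol=.005,fatol=.01,maxiter=200))
        if best is None or r.fun<best.fun: best=r
    p=best.x
    return np.array([x+p[0]/100,y+p[1]/100,yaw+p[2]/10]),best.fun
E
python3 - <<'E'
from h import *
ft=dict(np.load('pics/top0.npz'));fs=dict(np.load('pics/side0.npz'))
mt,ms=greymask(ft),greymask(fs)
cv2.imwrite('pics/mt.png',mt*255);cv2.imwrite('pics/ms.png',ms*255)
B=[('fa',.539,-.380,0,.1),('fb',.445,-.144,0,.1),('fc',.575,.354,.3,.1),('ha',.451,-.286,0,.05),('hb',.448,.367,.3,.05)]
for n,x,y,w,L in B:
    for lab,F,M in(('T',[ft],[mt]),('S',[fs],[ms]),('TS',[ft,fs],[mt,ms])):
        r,e=fit(F,M,x,y,w,L=L); print(n,lab,r.round(4),round(e,1))
    if L<.1:
        r,e=fit([ft,fs],[mt,ms],x,y,w+1.57,L=L); print(n,'90',r.round(4),round(e,1))
# footing
p=ft['pixels'];hsv=cv2.cvtColor(p,cv2.COLOR_RGB2HSV).astype(int)
dk=(hsv[...,2]<100)&(hsv[...,1]>90);dk[:, :250]=0;dk[:,335:]=0;dk[:155]=0;dk[185:]=0
dkf=dk.astype(np.float32)
cv2.imwrite('pics/dk.png',dkf*255)
for z0 in(.010,.020):
    r,e=fit([ft],[dkf],.633,-.065,1.57,z0=z0,L=.212,W=.044,H=.006);print('foot',z0,r.round(4),e)
E
```

```text
fa T [ 0.5397 -0.3812 -0.0402] 49.5
fa S [ 0.5371 -0.3781 -0.0958] 352.0
fa TS [ 0.5392 -0.3814 -0.0734] 406.2
fb T [ 0.4453 -0.1432 -0.096 ] 16.2
fb S [ 0.4469 -0.144  -0.1029] 361.5
fb TS [ 0.446  -0.1434 -0.0936] 379.7
fc T [0.5781 0.3562 0.3312] 87.3
fc S [0.578  0.3559 0.2829] 150.1
fc TS [0.5773 0.3558 0.3104] 239.6
ha T [ 0.4549 -0.2838 -0.2124] 9.4
ha S [ 0.4545 -0.2817  0.0281] 398.1
ha TS [ 0.4552 -0.2833 -0.1229] 414.3
ha 90 [ 0.4556 -0.2822  1.0726] 430.5
hb T [0.4482 0.3717 0.3375] 24.1
hb S [0.4482 0.3695 0.3881] 34.8
hb TS [0.4477 0.3709 0.3906] 60.6
hb 90 [0.4485 0.3683 1.7746] 146.7
foot 0.01 [ 0.6354 -0.0641  1.5919] 162.0784060393815
foot 0.02 [ 0.6343 -0.0643  1.5924] 173.2057664566621[ WARN:0@1.047] global loadsave.cpp:1063 imwrite_ Unsupported depth image for selected encoder is fallbacked to CV_8U.
```

Run:
```python
from h import *
a=cv2.imread('pics/mt.png');b=cv2.imread('pics/ms.png');d=cv2.imread('pics/dk.png')
im=np.hstack([a,b,])
cv2.imwrite('pics/mm.png',cv2.resize(im,(800,300)))
cv2.imwrite('pics/d2.png',cv2.resize(d[150:190,240:340],None,fx=6,fy=6))
f=np.load('pics/side0.npz')['pixels'];hsv=cv2.cvtColor(f,cv2.COLOR_RGB2HSV)
for u,v in[(310,215),(325,220),(305,178),(195,310),(240,335),(280,215),(400,230),(300,260),(240,326)]:print(u,v,f[v,u],hsv[v,u])
crop('side0','c3',180,130,420,270,3.3)
```

```text
310 215 [117 105  88] [ 18  63 117]
325 220 [119 106  90] [ 17  62 119]
305 178 [122 109  93] [ 17  61 122]
195 310 [168 148 125] [ 16  65 168]
240 335 [133 118 101] [ 16  61 133]
280 215 [ 82 117  85] [ 63  76 117]
400 230 [104  75  56] [ 12 118 104]
300 260 [194 123  70] [ 13 163 194]
240 326 [194 171 146] [ 16  63 194]
```

View pics/mm.png

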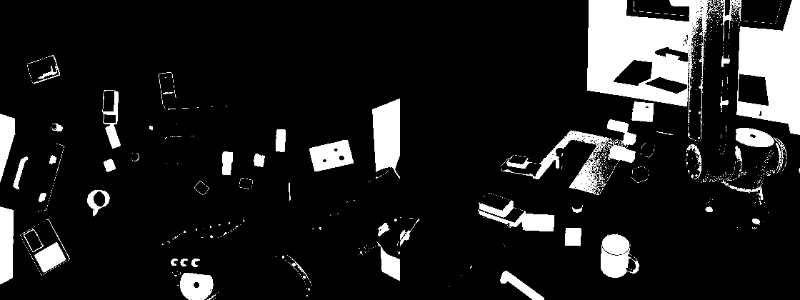

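View pics/d2.png

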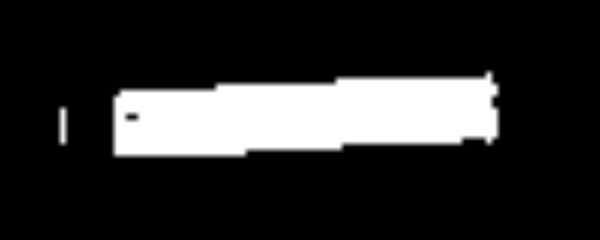

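View pics/c3.png

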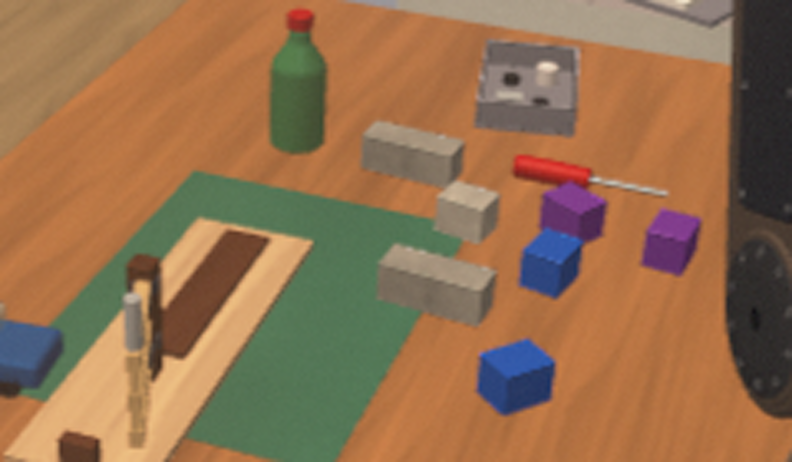

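```bash
sed -i 's/(hsv\[...,1\]<75)&/(hsv[...,1]<78)\&(hsv[...,0]<26)\&/' h.py
python3 - <<'E'
from h import *
ft=dict(np.load('pics/top0.npz'));fs=dict(np.load('pics/side0.npz'))
mt,ms=greymask(ft),greymask(fs)
B=[('fa',.539,-.380,0,.1),('fb',.445,-.144,0,.1),('fc',.578,.356,.3,.1),('ha',.455,-.283,-.2,.05),('hb',.448,.371,.3,.05)]
for n,x,y,w,L in B:
    for lab,F,M in(('T',[ft],[mt]),('S',[fs],[ms]),('TS',[ft,fs],[mt,ms])):
        r,e=fit(F,M,x,y,w,L=L,grow=5); print(n,lab,r.round(4),round(e,1))
p=ft['pixels']
print(p[168,320:332].tolist()); print(p[160:182,290].tolist())
for th in (110,130,150):
  dk=(p[...,0]<th).astype(np.float32)
  r,e=fit([ft],[dk],.635,-.064,1.59,z0=.01,L=.212,W=.044,H=.006,grow=3);print('foot',th,r.round(4),e)
p=fs['pixels']
for th in (100,120,140):
  dk=(p[...,0]<th).astype(np.float32)
  r,e=fit([fs],[dk],.635,-.064,1.59,z0=.01,L=.212,W=.044,H=.006,grow=3);print('footS',th,r.round(4),e)
E
```

```text
fa T [ 0.54   -0.3818 -0.0841] 46.6
fa S [ 0.538  -0.3787 -0.0679] 98.9
fa TS [ 0.5392 -0.3816 -0.0803] 149.6
fb T [ 0.4422 -0.143  -0.0955] 38.5
fb S [ 0.4443 -0.1426 -0.0758] 101.9
fb TS [ 0.4436 -0.1429 -0.075 ] 141.6
fc T [0.5765 0.3561 0.3293] 54.4
fc S [0.5774 0.3558 0.2988] 122.9
fc TS [0.5773 0.3559 0.3026] 179.4
ha T [ 0.4531 -0.2855 -0.1759] 16.1
ha S [ 0.4544 -0.2847  0.035 ] 120.3
ha TS [ 0.4536 -0.2852 -0.0291] 141.2
hb T [0.4483 0.3718 0.3708] 24.2
hb S [0.4477 0.3708 0.3878] 26.6
hb TS [0.4478 0.3717 0.3867] 53.5
[[93, 55, 33], [92, 54, 31], [97, 59, 35], [131, 93, 59], [181, 140, 92], [212, 169, 112], [218, 174, 115], [218, 174, 115], [211, 169, 112], [173, 146, 98], [108, 121, 83], [67, 117, 82]]
[[223, 180, 119], [215, 170, 112], [170, 131, 86], [111, 75, 47], [87, 50, 30], [88, 52, 30], [90, 53, 30], [93, 55, 33], [94, 55, 33], [95, 56, 33], [96, 56, 35], [97, 57, 35], [98, 57, 34], [98, 56, 34], [94, 54, 32], [114, 79, 50], [180, 141, 93], [227, 184, 122], [233, 194, 128], [230, 190, 125], [220, 177, 117], [210, 168, 111]]
foot 110 [ 0.6361 -0.0634  1.5965] 105.44923954273659
foot 130 [ 0.6357 -0.0633  1.5938] 56.62995884243172
foot 150 [ 0.6358 -0.0634  1.5946] 24.760230271874452
footS 100 [ 0.808  -0.0492 -0.0453] 461.90446255452105
footS 120 [ 0.6354 -0.0592  1.576 ] 571.8751542590321
footS 140 [ 0.6357 -0.0591  1.5682] 605.6793120909401
```

```bash
python3 -m jog '[[[0.038,0.0274,-0.010,0,0,-0.032,1],[0.038,0.0274,-0.010,0,0,-0.032,1],[0.038,0.0274,-0.010,0,0,-0.032,1],[0.038,0.0274,-0.010,0,0,-0.032,1],[0.038,0.0274,-0.010,0,0,-0.032,1],[0.038,0.0274,-0.010,0,0,-0.032,1],[0.038,0.0274,-0.010,0,0,-0.032,1],[0.038,0.0274,-0.010,0,0,-0.032,1],[0.038,0.0274,-0.010,0,0,-0.032,1],[0.038,0.0274,-0.010,0,0,-0.032,1],[0,0,0,0,0,0,1]]]' 30
python3 - <<'E'
from h import *
snap('top','top1');snap('side','side1')
E
```

```text
t: 1.48
eef_pos: [0.5421, -0.3793, 0.1498]
ee_rot: [-3.14, -0.001, 1.493]
force: [-0.2, -0.4, -0.5]
width: 0.0877
```

View pics/top1.png

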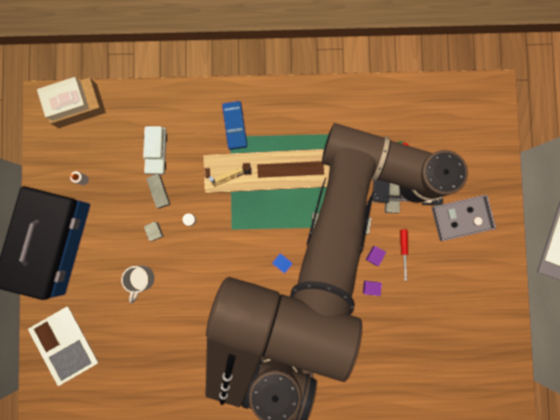

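View pics/side1.png

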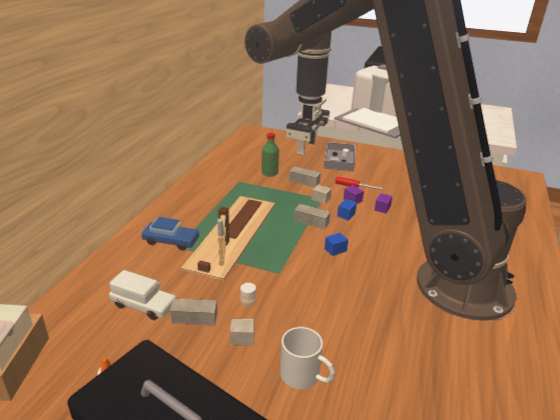

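```bash
python3 -m jog '[[[-0.002,-0.001,-0.03,0,0,0,1],[0,0,-0.03,0,0,0,1],[0,0,-0.03,0,0,0,1],[0,0,-0.018,0,0,0,1],[0,0,-0.010,0,0,0,1],[0,0,0,0,0,0,1]]]' 30
```

```text
t: 2.33
eef_pos: [0.5381, -0.3829, 0.0335]
ee_rot: [-3.141, -0.0, 1.49]
force: [-0.2, 0.2, 0.3]
width: 0.0875
```

```bash
python3 -m jog '[[[0,0,-0.002,0,0,0,0.5],[0,0,0,0,0,0,0.2],[0,0,0,0,0,0,0.2],[0,0,0,0,0,0,0.2],[0,0,0,0,0,0,0.2]]]' 40
```

```text
t: 2.95
eef_pos: [0.5383, -0.3826, 0.0317]
ee_rot: [3.141, -0.0, 1.491]
force: [0.6, 1.4, 1.8]
width: 0.0433
```

```bash
python3 -m jog '[[[0,0,0,0,0,0,0],[0,0,0,0,0,0,0],[0,0,0,0,0,0,0]]]' 40
python3 - <<'E'
from h import *
snap('side','side2'); crop('side2','c4',250,90,390,210,5)
E
```

```text
t: 3.32
eef_pos: [0.5383, -0.3826, 0.0317]
ee_rot: [3.142, -0.0, 1.491]
force: [-0.3, 2.3, 2.5]
width: 0.0398
```

View pics/c4.png

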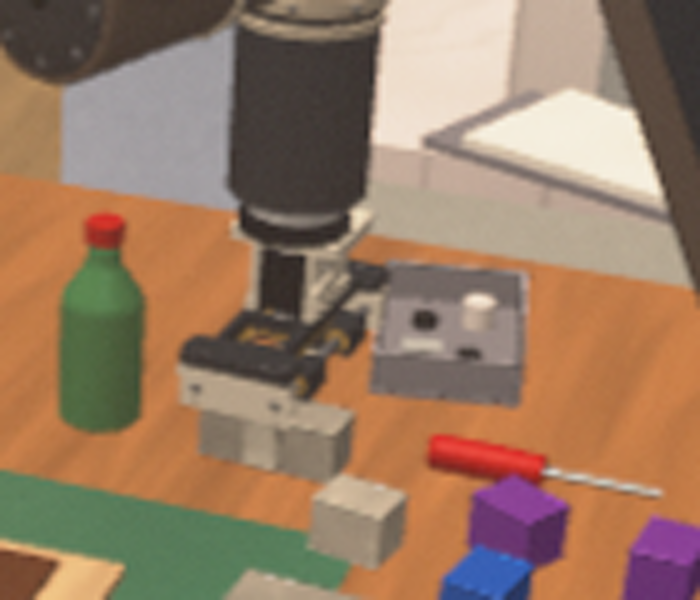

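```bash
python3 -m jog '[[[0,0,0.01,0,0,0,0],[0,0,0.03,0,0,0,0],[0,0,0.04,0,0,0,0],[0,0,0.02,0,0,0,0],[0.0099,0.0268,0,0,0,0.1674,0],[0.0099,0.0268,0,0,0,0.1674,0],[0.0099,0.0268,0,0,0,0.1674,0],[0.0099,0.0268,0,0,0,0.1674,0],[0.0099,0.0268,0,0,0,0.1674,0],[0.0099,0.0268,0,0,0,0.1674,0],[0.0099,0.0268,0,0,0,0.1674,0],[0.0099,0.0268,0,0,0,0.1674,0],[0.0099,0.0268,0,0,0,0.1674,0],[0.0099,0.0268,0,0,0,0.1674,0],[0,0,-0.03,0,0,0,0],[0,0,0,0,0,0,0]]]' 40
python3 - <<'E'
from h import *
snap('top','top3');snap('side','side3'); crop('side3','c5',170,100,350,290,4);print(monitor.get_state()['eef_pos'],monitor.get_state()['ee_rot'])
E
```

```text
t: 5.38
eef_pos: [0.6356, -0.1144, 0.0997]
ee_rot: [3.142, -0.005, -3.119]
force: [-0.3, 0.1, -1.8]
width: 0.0397
[ 0.63730701 -0.11507602  0.10210438] [-3.14113804e+00 -3.81813609e-04 -3.11886702e+00]
```

View pics/c5.png

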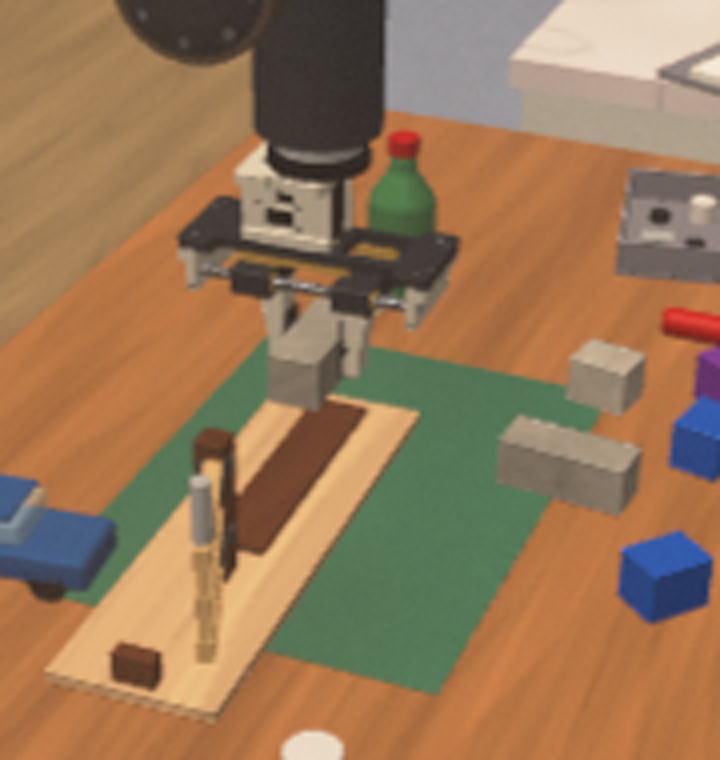

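View pics/top3.png

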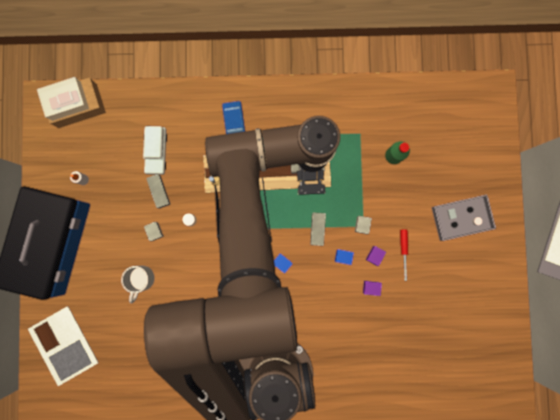

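```bash
python3 -m jog '[[[0,0,-0.025,0,0,0,0],[0,0,-0.018,0,0,0,0],[0,0,-0.006,0,0,0,0],[0,0,-0.003,0,0,0,0],[0,0,0,0,0,0,0]]]' 40
python3 -m jog '[[[0,0,-0.001,0,0,0,0],[0,0,0,0,0,0,0]]]' 40
```

```text
t: 6.1
eef_pos: [0.6376, -0.1148, 0.05]
ee_rot: [-3.141, 0.0, -3.119]
force: [0.4, -0.6, -1.7]
width: 0.0399
t: 6.35
eef_pos: [0.6375, -0.1147, 0.0489]
ee_rot: [3.142, 0.001, -3.119]
force: [0.2, -0.2, -2.6]
width: 0.0397
```

```bash
python3 -m jog '[[[0,0,-0.001,0,0,0,0],[0,0,0,0,0,0,0]]]' 40
```

```text
t: 6.6
eef_pos: [0.6374, -0.1146, 0.0476]
ee_rot: [-3.142, 0.0, -3.118]
force: [0.6, -0.6, -0.8]
width: 0.0396
```

```bash
python3 -m jog '[[[0,0,-0.001,0,0,0,0],[0,0,0,0,0,0,0]]]' 40
python3 - <<'E'
from h import *
snap('side','side4'); crop('side4','c6',210,140,330,260,6)
E
```

```text
t: 6.85
eef_pos: [0.6374, -0.1146, 0.0476]
ee_rot: [-3.141, 0.0, -3.118]
force: [-2.5, 0.2, 6.8]
width: 0.0395
```

View pics/c6.png

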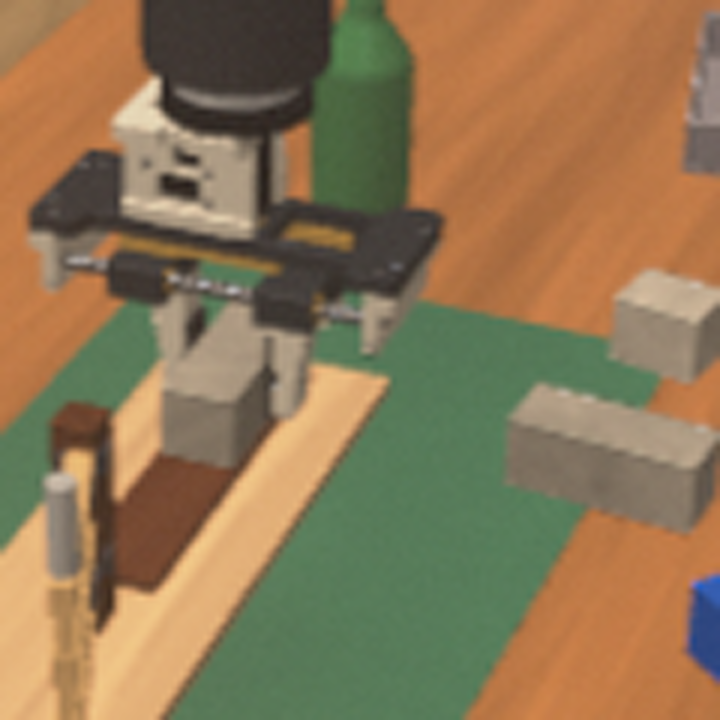

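```bash
python3 -m jog '[[[0,0,0.001,0,0,0,0.7],[0,0,0,0,0,0,0.7],[0,0,0,0,0,0,0.7],[0,0,0.03,0,0,0,1],[0,0,0.05,0,0,0,1],[-0.03,-0.002,0.02,0,0,-0.168,1],[-0.03,-0.002,0,0,0,-0.168,1],[-0.03,-0.002,0,0,0,-0.168,1],[-0.03,-0.002,0,0,0,-0.168,1],[-0.03,-0.002,0,0,0,-0.168,1],[-0.02,-0.004,0,0,0,-0.168,1],[-0.01,-0.004,0,0,0,-0.168,1],[-0.01,-0.004,0,0,0,-0.168,1],[-0.003,-0.004,0,0,0,-0.168,1],[0,-0.002,0,0,0,-0.168,1],[0,0,0,0,0,0,1],[0,0,0,0,0,0,1]]]' 40
python3 - <<'E'
from h import *
ft=snap('top','top5');fs=snap('side','side5'); crop('side5','c7',180,130,380,280,4);crop('top5','c8',190,130,390,270,4)
s=monitor.get_state();print(s['eef_pos'],s['ee_rot'])
mt,ms=greymask(ft),greymask(fs)
for n,x,y,w,L,z in [('fa',.637,-.1144,1.594,.1,.016),('fb',.4436,-.143,-.08,.1,0),('ha',.4536,-.285,-.1,.05,0)]:
    for lab,F,M in(('T',[ft],[mt]),('S',[fs],[ms])):
        r,e=fit(F,M,x,y,w,L=L,z0=z,grow=5); print(n,lab,r.round(4),round(e,1))
E
```

```text
t: 9.02
eef_pos: [0.4443, -0.1426, 0.1476]
ee_rot: [3.142, -0.0, 1.488]
force: [0.0, 0.7, -0.7]
width: 0.0875
[ 0.44435438 -0.1425959   0.14754051] [-3.14158888e+00  1.15434522e-05  1.48708878e+00]
fa T [ 0.6367 -0.1135  1.596 ] 29.3
fa S [ 0.6354 -0.1114  1.6604] 19.4
fb T [ 0.4715 -0.1669 -0.0051] 40.8
fb S [ 0.4437 -0.1431 -0.0707] 105.8
ha T [ 0.4544 -0.269  -0.0429] 162.8
ha S [ 0.4557 -0.2815 -0.1868] 140.6
```

View pics/c7.png

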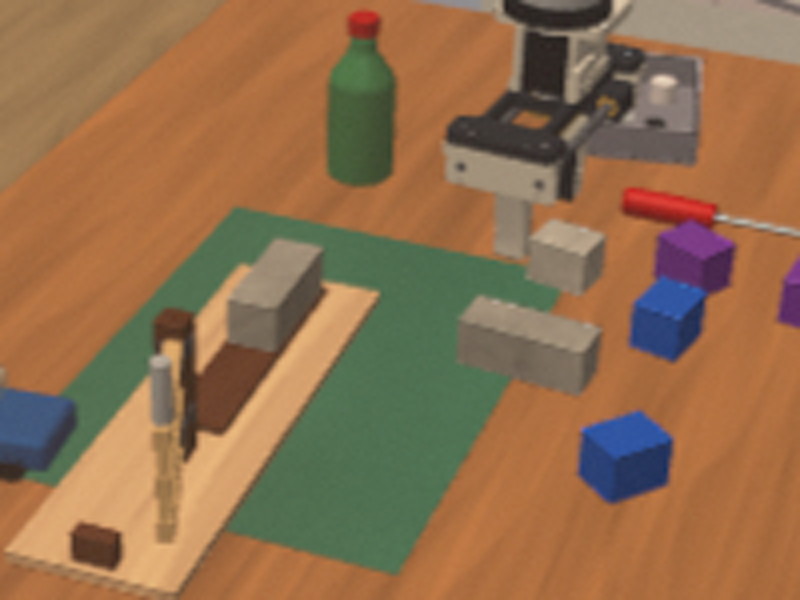

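View pics/c8.png

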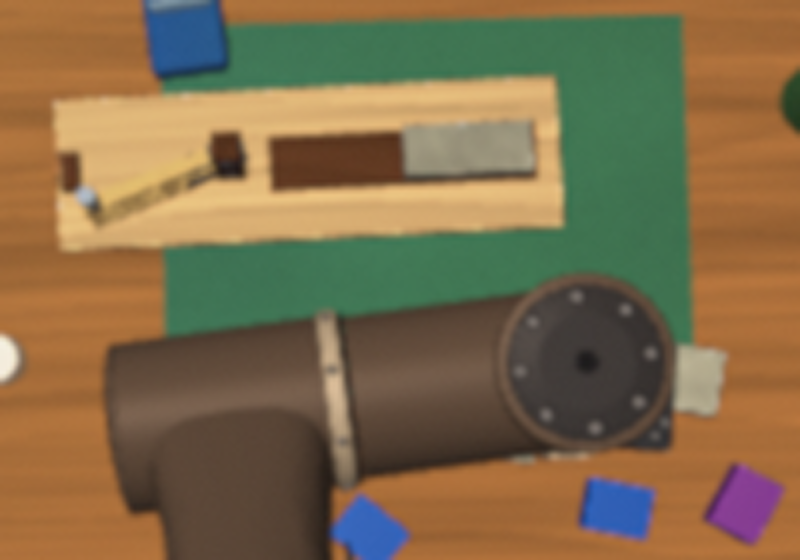

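```bash
python3 -m jog '[[[0,0,-0.03,0,0,0,1],[0,0,-0.04,0,0,0,1],[0,0,-0.03,0,0,0,1],[0,0,-0.012,0,0,0,1],[0,0,-0.004,0,0,0,0.5],[0,0,0,0,0,0,0.3],[0,0,0,0,0,0,0.2],[0,0,0,0,0,0,0.2],[0,0,0,0,0,0,0.1],[0,0,0,0,0,0,0.0],[0,0,0,0,0,0,0.0],[0,0,0,0,0,0,0.0]]]' 40
python3 - <<'E'
from h import *
fs=snap('side','side6'); crop('side6','c9',260,120,380,240,6)
E
```

```text
t: 10.62
eef_pos: [0.4445, -0.1426, 0.0319]
ee_rot: [3.141, -0.0, 1.485]
force: [-1.2, 0.6, 5.3]
width: 0.0401
```

View pics/c9.png

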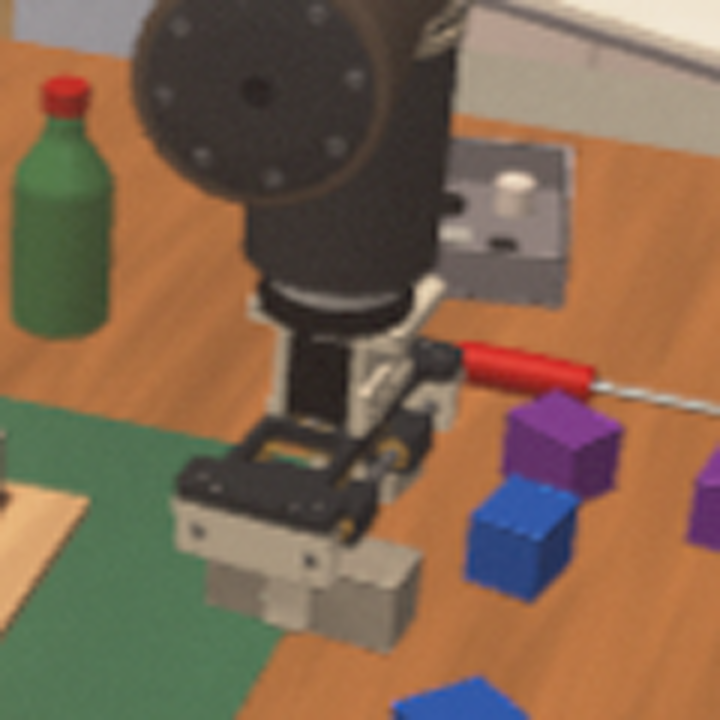

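Run:
```python
from h import *
f=dict(np.load('pics/side6.npz'))
b=1.485-np.pi/2
for d in(-.005,0,.005):
    q=projN(f,boxpts(.4445+d*np.cos(b),-.1426+d*np.sin(b),b,0,.1,.04,.04))
    print(d,((q-[260,120])*6+2.5).round(0).astype(int).tolist())
```

```text
-0.005 [[424, 617], [431, 549], [396, 656], [403, 588], [240, 568], [244, 501], [209, 605], [213, 537]]
0 [[414, 615], [421, 547], [387, 654], [394, 585], [231, 565], [235, 499], [200, 602], [204, 535]]
0.005 [[405, 612], [412, 544], [377, 651], [384, 582], [222, 563], [226, 496], [191, 600], [195, 532]]
```

```bash
python3 -m jog '[[[0,0,0.01,0,0,0,0],[0,0,0.03,0,0,0,0],[0,0,0.04,0,0,0,0],[0.019,0.0131,0.02,0,0,0.168,0],[0.019,0.0131,0,0,0,0.168,0],[0.019,0.0131,0,0,0,0.168,0],[0.019,0.0131,0,0,0,0.168,0],[0.019,0.0131,0,0,0,0.168,0],[0.019,0.0131,0,0,0,0.168,0],[0.019,0.0131,0,0,0,0.168,0],[0.019,0.0131,0,0,0,0.168,0],[0.019,0.0131,0,0,0,0.168,0],[0.019,0.0131,0,0,0,0.168,0],[0,0,-0.03,0,0,0,0],[0,0,0,0,0,0,0],[0,0,0,0,0,0,0]]]' 40
python3 - <<'E'
from h import *
f=snap('side','side7'); crop('side7','c10',200,130,320,250,6)
s=monitor.get_state();p=s['eef_pos'];print(p,s['ee_rot'],s['width'])
b=s['ee_rot'][2]+np.pi/2
q=projN(f,boxpts(p[0],p[1],b,p[2]-.0319,.1,.04,.04));print(((q-[200,130])*6+2.5).round(0).astype(int).tolist())
E
```

```text
t: 12.68
eef_pos: [0.6343, -0.0119, 0.1023]
ee_rot: [-3.141, 0.0, -3.119]
force: [0.7, -0.2, -1.7]
width: 0.0399
[ 0.63466633 -0.01181148  0.10274854] [-3.14152086e+00  1.05022430e-03 -3.11864705e+00] 0.03976553022588729
[[212, 537], [211, 462], [132, 519], [130, 445], [292, 434], [292, 362], [216, 419], [215, 347]]
```

View pics/c10.png

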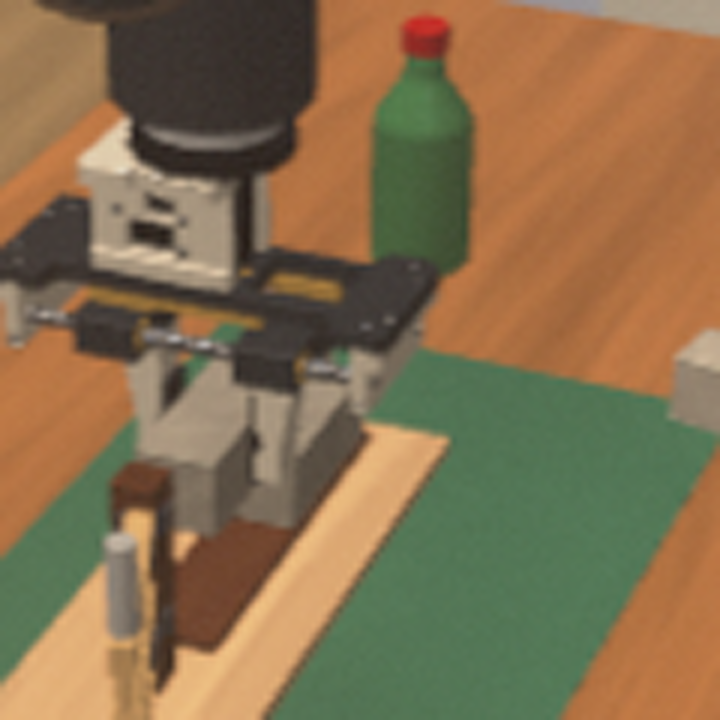

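```bash
python3 -m jog '[[[0,0.0003,-0.025,0,0,0,0],[0,0,-0.018,0,0,0,0],[0,0,-0.006,0,0,0,0],[0,0,-0.004,0,0,0,0],[0,0,-0.002,0,0,0,0],[0,0,0,0,0,0,0],[0,0,0,0,0,0,0]]]' 40
python3 - <<'E'
from h import *
f=snap('side','side8'); crop('side8','c11',200,130,320,250,6)
E
```

```text
t: 13.6
eef_pos: [0.6347, -0.0114, 0.048]
ee_rot: [-3.142, 0.001, -3.118]
force: [-1.7, -0.2, 5.4]
width: 0.0399
```

View pics/c11.png

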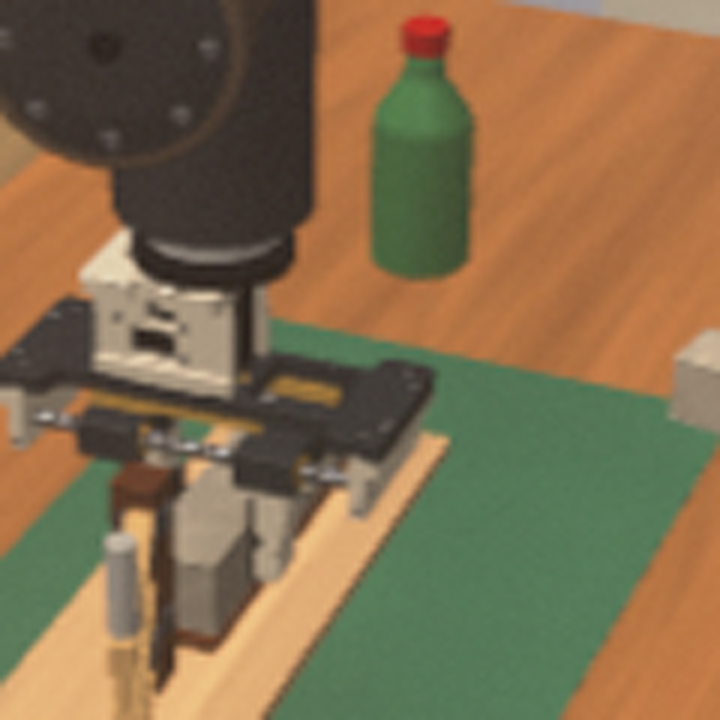

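```bash
python3 -m jog '[[[0,0,0.001,0,0,0,0.7],[0,0,0,0,0,0,0.7],[0,0,0,0,0,0,0.7],[0,0,0.04,0,0,0,1],[0,0,0.06,0,0,0,1],[0,0.01,0.06,0,0,0,1],[-0.0064,0.0397,0.02,0,0,-0.143,1],[-0.0064,0.0397,0,0,0,-0.143,1],[-0.0064,0.0397,0,0,0,-0.143,1],[-0.0064,0.0397,0,0,0,-0.143,1],[-0.0064,0.0397,0,0,0,-0.143,1],[-0.0064,0.0397,0,0,0,-0.143,1],[-0.0064,0.0397,-0.02,0,0,-0.143,1],[-0.0064,0.0397,-0.03,0,0,-0.143,1],[-0.0064,0.0397,-0.03,0,0,-0.143,1],[0,0,0,0,0,0,1],[0,0,0,0,0,0,1]]]' 40
python3 - <<'E'
from h import *
ft=snap('top','top9');fs=snap('side','side9'); crop('side9','c12',100,130,300,360,3);crop('top9','c13',130,100,350,270,3.6)
s=monitor.get_state();print(s['eef_pos'],s['ee_rot'])
mt,ms=greymask(ft),greymask(fs)
for n,x,y,w,L,z in [('wall',.6357,-.0634,1.594,.202,.016),('fc',.577,.356,.31,.1,0),('hb',.4478,.3717,.38,.05,0)]:
    for lab,F,M in(('T',[ft],[mt]),('S',[fs],[ms])):
        r,e=fit(F,M,x,y,w,L=L,z0=z,grow=5); print(n,lab,r.round(4),round(e,1))
E
```

```text
t: 15.78
eef_pos: [0.5768, 0.356, 0.1475]
ee_rot: [-3.141, 0.0, 1.879]
force: [-0.4, 0.1, 0.5]
width: 0.0878
[0.57725345 0.3554914  0.14853488] [ 3.14038115e+00 -4.54457997e-04  1.87777050e+00]
wall T [ 0.6352 -0.0622  1.6   ] 58.4
wall S [ 0.6368 -0.0541  1.5595] 510.8
fc T [ 0.5957  0.3394 -0.2602] 261.3
fc S [0.5768 0.3557 0.2994] 119.9
hb T [0.4486 0.3718 0.3719] 23.1
hb S [0.4477 0.3708 0.391 ] 30.1
```

View pics/c12.png

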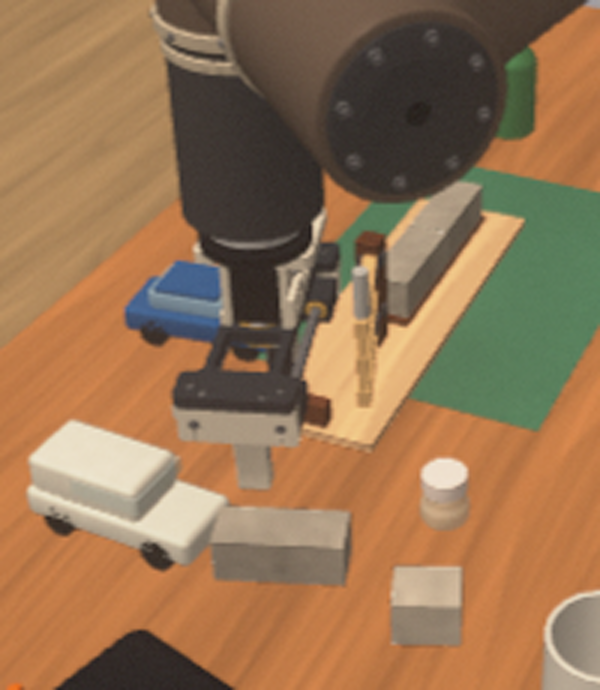

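View pics/c13.png

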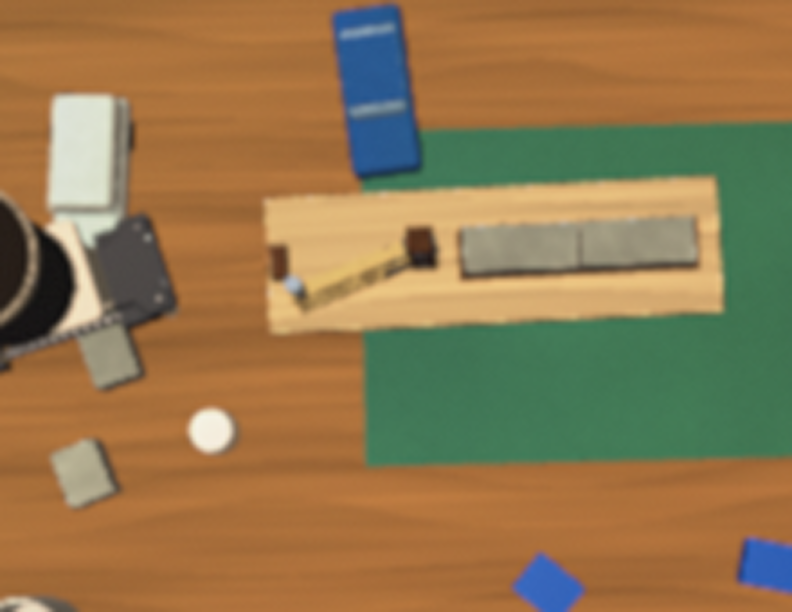

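```bash
python3 -m jog '[[[0,0,-0.03,0,0,0,1],[0,0,-0.04,0,0,0,1],[0,0,-0.03,0,0,0,1],[0,0,-0.012,0,0,0,1],[0,0,-0.004,0,0,0,0.5],[0,0,0,0,0,0,0.3],[0,0,0,0,0,0,0.2],[0,0,0,0,0,0,0.2],[0,0,0,0,0,0,0.1],[0,0,0,0,0,0,0.0],[0,0,0,0,0,0,0.0],[0,0,0,0,0,0,0.0]]]' 40
python3 - <<'E'
from h import *
f=snap('side','side10'); crop('side10','c14',100,240,220,360,6)
s=monitor.get_state();p=s['eef_pos'];print(p,s['ee_rot'],s['width'])
b=s['ee_rot'][2]-np.pi/2
q=projN(f,boxpts(p[0],p[1],b,0,.1,.04,.04));print(((q-[100,240])*6+2.5).round(0).astype(int).tolist())
E
```

```text
t: 17.38
eef_pos: [0.5768, 0.3561, 0.0319]
ee_rot: [3.141, -0.0, 1.878]
force: [-2.3, 0.1, 4.1]
width: 0.0397
[0.57678105 0.35612749 0.03192142] [ 3.14117061e+00 -2.10635928e-04  1.87778529e+00] 0.039937691554560596
[[698, 438], [694, 360], [682, 513], [678, 433], [442, 423], [433, 345], [418, 497], [409, 417]]
```

View pics/c14.png

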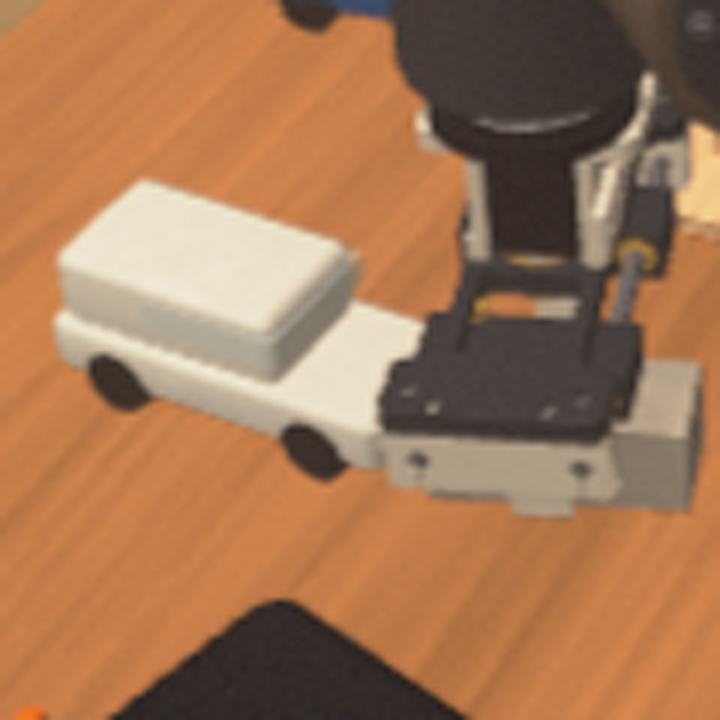

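```bash
python3 -m jog '[[[0,0,0.01,0,0,0,0],[0,0,0.03,0,0,0,0],[0,0,0.05,0,0,0,0],[0,0,0.05,0,0,0,0],[0,0,0.05,0,0,0,0],[0.0059,-0.0416,0,0,0,0.1287,0],[0.0059,-0.0416,0,0,0,0.1287,0],[0.0059,-0.0416,0,0,0,0.1287,0],[0.0059,-0.0416,0,0,0,0.1287,0],[0.0059,-0.0416,0,0,0,0.1287,0],[0.0059,-0.0416,0,0,0,0.1287,0],[0.0059,-0.0416,0,0,0,0.1287,0],[0.0059,-0.0416,0,0,0,0.1287,0],[0.0059,-0.0416,0,0,0,0.1287,0],[0.0059,-0.0416,0,0,0,0.1287,0],[0,0,-0.05,0,0,0,0],[0,0,-0.04,0,0,0,0],[0,0,0,0,0,0,0],[0,0,0,0,0,0,0]]]' 40
python3 - <<'E'
from h import *
f=snap('side','side11'); crop('side11','c15',200,110,320,230,6)
s=monitor.get_state();p=s['eef_pos'];print(p,s['ee_rot'],s['width'])
b=s['ee_rot'][2]+np.pi/2
for d in(0,-.003):
  q=projN(f,boxpts(p[0],p[1]+d,b,p[2]-.0319,.1,.04,.04));print(((q-[200,110])*6+2.5).round(0).astype(int).tolist())
E
```

```text
t: 19.8
eef_pos: [0.6367, -0.0601, 0.1332]
ee_rot: [-3.141, 0.002, -3.118]
force: [0.0, -0.2, -1.0]
width: 0.0395
[ 0.63702438 -0.05986505  0.13377462] [-3.14149204e+00  2.93973488e-03 -3.11791094e+00] 0.04012819024837037
[[249, 549], [248, 474], [170, 533], [168, 458], [325, 454], [326, 381], [250, 439], [250, 367]]
[[251, 546], [251, 471], [173, 530], [171, 455], [328, 451], [328, 379], [253, 437], [252, 365]]
```

View pics/c15.png

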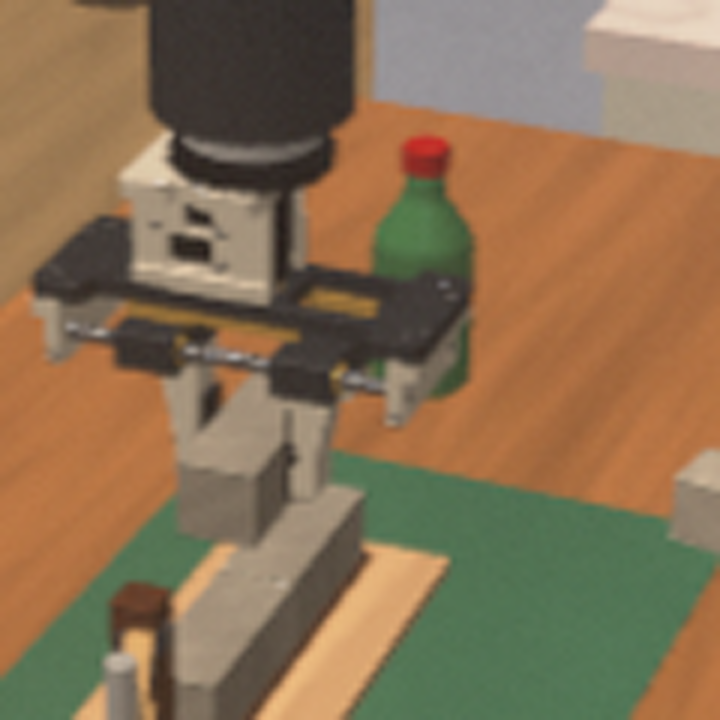

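```bash
python3 -m jog '[[[-0.0008,0.0005,-0.02,0,0,0,0],[0,0,-0.014,0,0,0,0],[0,0,-0.006,0,0,0,0],[0,0,-0.004,0,0,0,0],[0,0,-0.002,0,0,0,0],[0,0,0,0,0,0,0],[0,0,0,0,0,0,0]]]' 40
python3 - <<'E'
from h import *
f=snap('side','side12'); crop('side12','c16',200,110,320,230,6)
E
```

```text
t: 20.72
eef_pos: [0.6353, -0.0595, 0.0879]
ee_rot: [-3.141, 0.001, -3.118]
force: [-5.3, 1.6, 10.8]
width: 0.0398
```

View pics/c16.png

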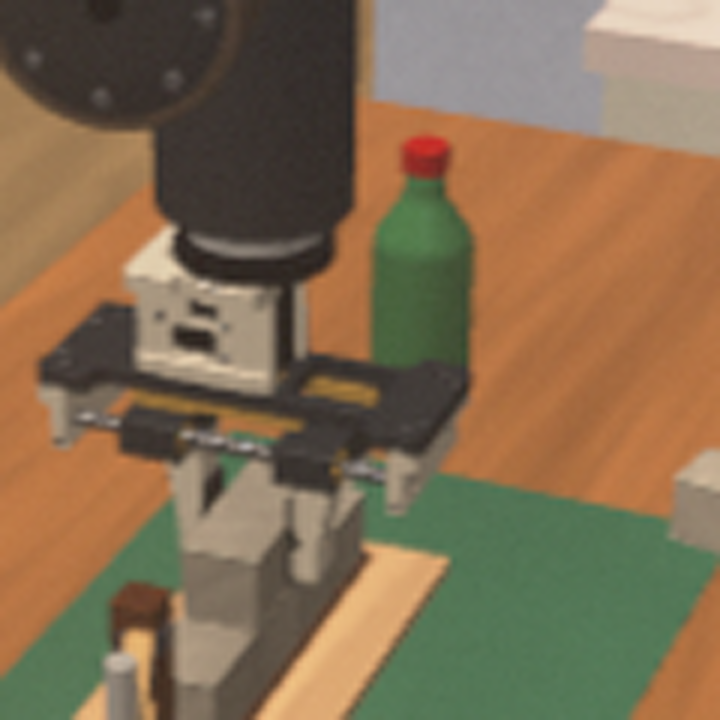

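```bash
python3 -m jog '[[[0,0,0.0015,0,0,0,0],[0,0,0,0,0,0,0.7],[0,0,0,0,0,0,0.7],[0,0,0,0,0,0,0.7],[0,0,0.04,0,0,0,1],[0,0,0.04,0,0,0,1],[-0.0181,-0.0225,0,0,0,-0.177,1],[-0.0181,-0.0225,0,0,0,-0.177,1],[-0.0181,-0.0225,0,0,0,-0.177,1],[-0.0181,-0.0225,0,0,0,-0.177,1],[-0.0181,-0.0225,0,0,0,-0.177,1],[-0.0181,-0.0225,0,0,0,-0.177,1],[-0.0181,-0.0225,0,0,0,-0.177,1],[-0.0181,-0.0225,-0.02,0,0,-0.177,1],[-0.0181,-0.0225,-0.02,0,0,-0.177,1],[-0.0181,-0.0225,0,0,0,-0.177,1],[0,0,0,0,0,0,1],[0,0,0,0,0,0,1]]]' 40
python3 - <<'E'
from h import *
ft=snap('top','top13');fs=snap('side','side13'); crop('side13','c17',200,110,360,230,5);crop('top13','c18',190,130,390,270,4)
s=monitor.get_state();print(s['eef_pos'],s['ee_rot'])
mt,ms=greymask(ft),greymask(fs)
for n,x,y,w,L,z in [('full',.6357,-.0634,1.594,.1,.056),('ha',.4536,-.285,-.1,.05,0)]:
    for lab,F,M in(('T',[ft],[mt]),('S',[fs],[ms])):
        r,e=fit(F,M,x,y,w,L=L,z0=z,grow=5); print(n,lab,r.round(4),round(e,1))
E
```

```text
t: 23.02
eef_pos: [0.4543, -0.2846, 0.1273]
ee_rot: [3.141, 0.0, 1.396]
force: [0.1, 0.0, 0.7]
width: 0.0874
[ 0.45454193 -0.28419743  0.12729119] [3.14097160e+00 2.83452084e-05 1.39663817e+00]
full T [ 0.6327 -0.0619  1.6104] 128.9
full S [ 0.6176 -0.0413  1.475 ] 137.0
ha T [ 0.378  -0.2394  0.2167] 23.4
ha S [ 0.4531 -0.2837  0.0246] 15.6
```

View pics/c17.png

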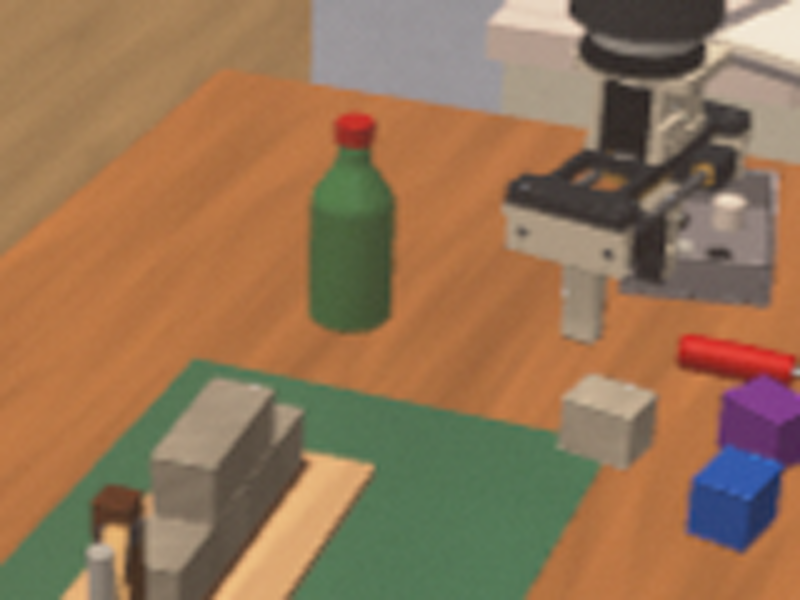

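View pics/c18.png

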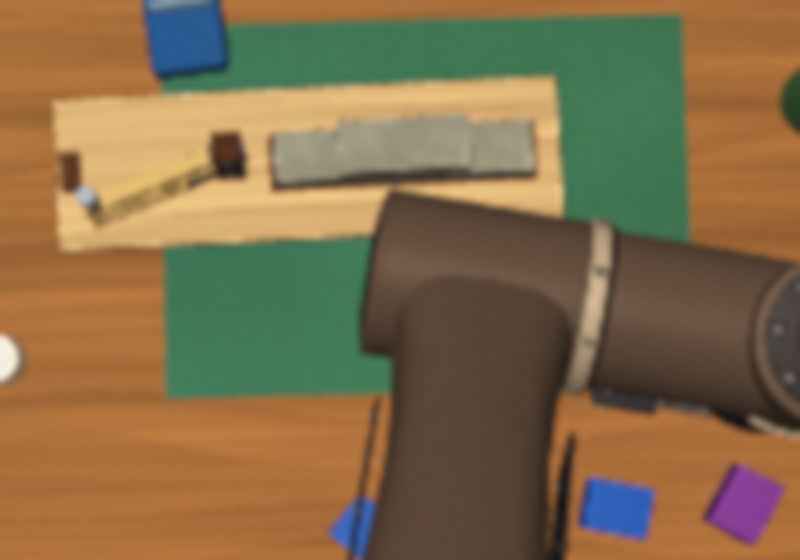

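```bash
python3 - <<'E'
from h import *
ft=dict(np.load('pics/top13.npz'));fs=dict(np.load('pics/side13.npz'))
def ov(f,src,out,boxes,u0,v0,u1,v1,k):
    im=cv2.imread('pics/'+src+'.png')[v0:v1,u0:u1];im=cv2.resize(im,None,fx=k,fy=k,interpolation=cv2.INTER_CUBIC)
    for b,col in boxes:
        q=((projN(f,boxpts(*b))-[u0,v0]+.5)*k-.5)
        for i,j in[(0,1),(2,3),(4,5),(6,7),(0,2),(1,3),(4,6),(5,7),(0,4),(1,5),(2,6),(3,7)]:
            cv2.line(im,tuple(int(a) for a in q[i]*16),tuple(int(a) for a in q[j]*16),col,1,cv2.LINE_AA,shift=4)
    cv2.imwrite('pics/'+out+'.png',im)
w=(.6357,-.0627,1.594,.056,.1,.04,.04)
ov(ft,'top13','o1',[(w,(0,0,255))],250,150,330,185,9)
ov(fs,'side13','o2',[(w,(0,0,255)),((.4535,-.2845,-.17,0,.05,.04,.04),(0,0,255)),((.4535,-.2845,.02,0,.05,.04,.04),(255,0,0))],210,180,340,240,6)
E
sed -i '$r /dev/stdin' h.py <<'E'
def ov(f,src,out,boxes,u0,v0,u1,v1,k):
    im=cv2.imread('pics/'+src+'.png')[v0:v1,u0:u1];im=cv2.resize(im,None,fx=k,fy=k,interpolation=cv2.INTER_CUBIC)
    for b,col in boxes:
        q=((projN(f,boxpts(*b))-[u0,v0]+.5)*k-.5)
        for i,j in[(0,1),(2,3),(4,5),(6,7),(0,2),(1,3),(4,6),(5,7),(0,4),(1,5),(2,6),(3,7)]:
            cv2.line(im,tuple(int(a) for a in q[i]*16),tuple(int(a) for a in q[j]*16),col,1,cv2.LINE_AA,shift=4)
    cv2.imwrite('pics/'+out+'.png',im)
E
```

```text
(no output)
```

View pics/o1.png

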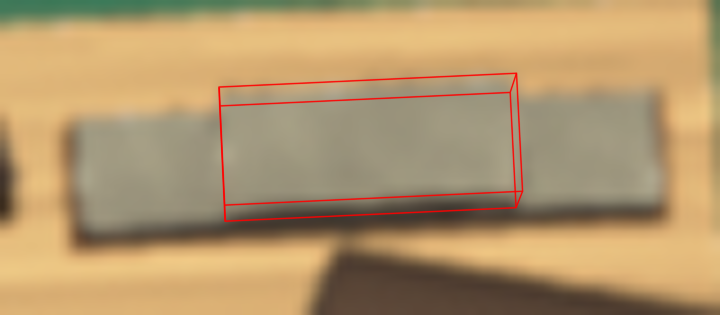

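View pics/o2.png

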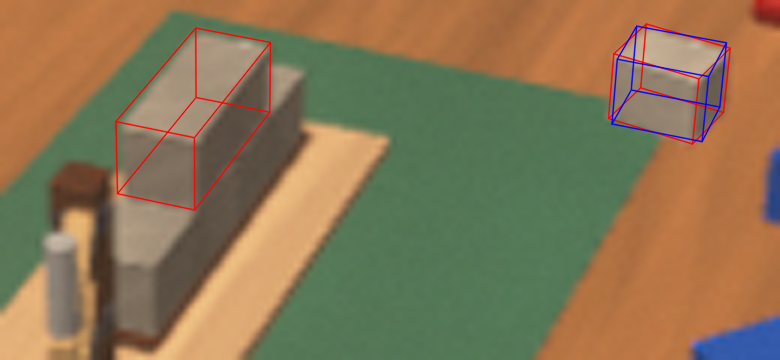

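```bash
python3 -m jog '[[[-0.001,0,-0.03,0,0,0.05,1],[0,0,-0.04,0,0,0,1],[0,0,-0.018,0,0,0,1],[0,0,-0.007,0,0,0,0.8],[0,0,0,0,0,0,0.5],[0,0,0,0,0,0,0.4],[0,0,0,0,0,0,0.3],[0,0,0,0,0,0,0.1],[0,0,0,0,0,0,0],[0,0,0,0,0,0,0.0],[0,0,0,0,0,0,0.0],[0,0,0,0,0,0,0.0],[0,0,0,0,0,0,0]]]' 40
python3 - <<'E'
from h import *
f=snap('side','side14')
s=monitor.get_state();p=s['eef_pos'];print(p,s['ee_rot'],s['width'])
b=s['ee_rot'][2]-np.pi/2
ov(f,'side14','o3',[((p[0],p[1],b,0,.05,.04,.04),(0,0,255))],280,130,370,230,7)
E
```

```text
t: 24.75
eef_pos: [0.4531, -0.2846, 0.0325]
ee_rot: [3.141, 0.0, 1.445]
force: [-1.7, 1.2, 5.9]
width: 0.0404
[ 0.45312324 -0.28462401  0.03253769] [3.14104381e+00 1.26839949e-04 1.44479922e+00] 0.04048562772404906
```

View pics/o3.png

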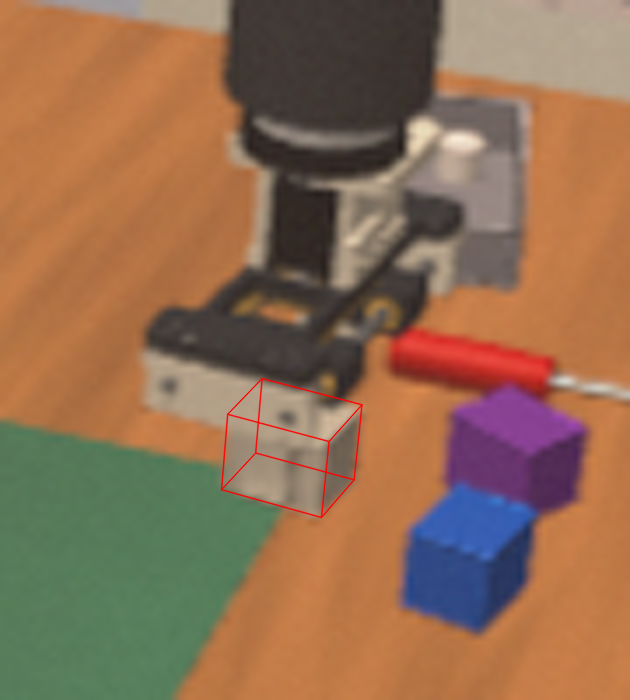

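```bash
python3 -m jog '[[[0,0,0.01,0,0,0,0],[0,0,0.03,0,0,0,0],[0,0,0.04,0,0,0,0],[0,0,0.03,0,0,0,0],[0.0185,0.0144,0.01,0,0,0.172,0],[0.0185,0.0144,0,0,0,0.172,0],[0.0185,0.0144,0,0,0,0.172,0],[0.0185,0.0144,0,0,0,0.172,0],[0.0185,0.0144,0,0,0,0.172,0],[0.0185,0.0144,0,0,0,0.172,0],[0.0185,0.0144,0,0,0,0.172,0],[0.0185,0.0144,0,0,0,0.172,0],[0.0185,0.0144,0,0,0,0.172,0],[0.0185,0.0144,0,0,0,0.172,0],[0,0,-0.02,0,0,0,0],[0,0,0,0,0,0,0],[0,0,0,0,0,0,0]]]' 40
python3 - <<'E'
from h import *
f=snap('side','side15')
s=monitor.get_state();p=s['eef_pos'];print(p,s['ee_rot'],s['width'])
b=s['ee_rot'][2]+np.pi/2
ov(f,'side15','o4',[((p[0],p[1],b,p[2]-.0325,.05,.04,.04),(0,0,255))],200,110,320,220,6)
E
```

```text
t: 26.92
eef_pos: [0.6379, -0.1408, 0.1327]
ee_rot: [-3.141, 0.0, -3.119]
force: [-0.2, -0.0, -1.0]
width: 0.0403
[ 0.63804343 -0.14085894  0.13297397] [-3.14138094e+00  7.89073174e-04 -3.11890435e+00] 0.040145370759066004
```

View pics/o4.png

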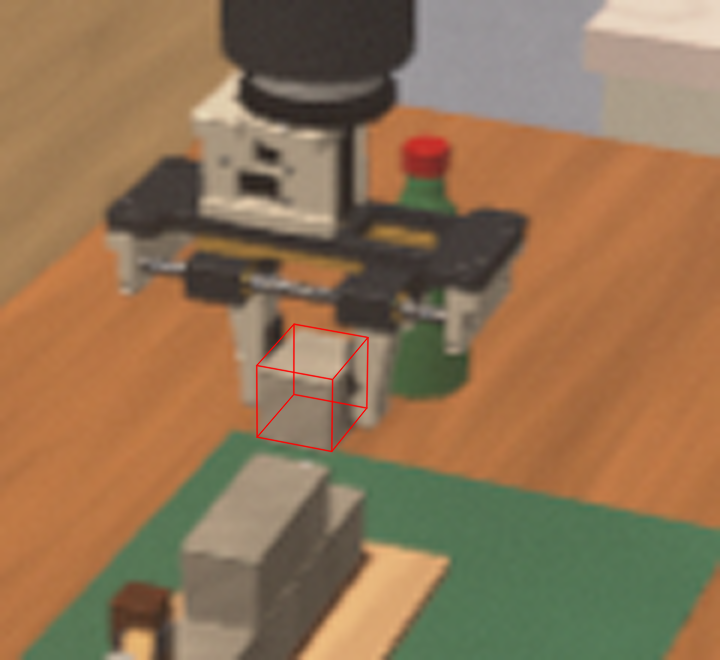

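```bash
python3 -m jog '[[[0,0.001,-0.02,0,0,0,0],[0,0,-0.013,0,0,0,0],[0,0,-0.006,0,0,0,0],[0,0,-0.004,0,0,0,0],[0,0,-0.002,0,0,0,0],[0,0,0,0,0,0,0],[0,0,0,0,0,0,0]]]' 40
python3 - <<'E'
from h import *
f=snap('side','side16'); crop('side16','c19',200,110,320,220,6)
E
```

```text
t: 27.85
eef_pos: [0.6381, -0.1397, 0.0886]
ee_rot: [-3.141, 0.001, -3.118]
force: [-2.2, -0.0, 5.0]
width: 0.0404
```

View pics/c19.png

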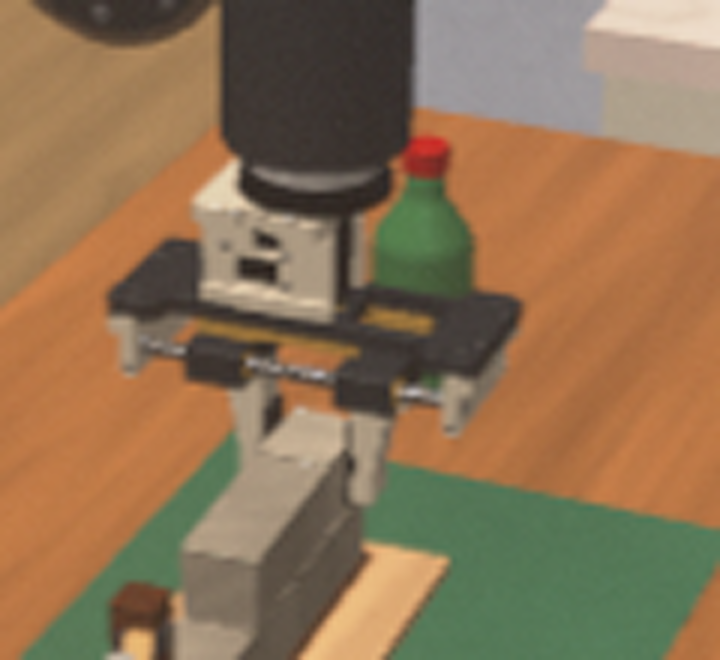

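```bash
python3 -m jog '[[[0,0,0.0015,0,0,0,0],[0,0,0,0,0,0,0.7],[0,0,0,0,0,0,0.7],[0,0,0,0,0,0,0.7],[0,0,0.04,0,0,0,1],[0,0,0.06,0,0,0,1],[-0.0155,0.0427,0.02,0,0,-0.101,1],[-0.0155,0.0427,0,0,0,-0.101,1],[-0.0155,0.0427,0,0,0,-0.101,1],[-0.0155,0.0427,0,0,0,-0.101,1],[-0.0155,0.0427,0,0,0,-0.101,1],[-0.0155,0.0427,0,0,0,-0.101,1],[-0.0155,0.0427,0,0,0,-0.101,1],[-0.0155,0.0427,0,0,0,-0.101,1],[-0.0155,0.0427,0,0,0,-0.101,1],[-0.0155,0.0427,-0.01,0,0,-0.101,1],[-0.0155,0.0427,-0.02,0,0,-0.101,1],[-0.0155,0.0427,-0.03,0,0,-0.101,1],[0,0,0,0,0,0,1],[0,0,0,0,0,0,1]]]' 40
python3 - <<'E'
from h import *
ft=snap('top','top17');fs=snap('side','side17'); crop('side17','c20',100,150,380,390,2.8);crop('top17','c21',110,110,350,300,3.3)
s=monitor.get_state();print(s['eef_pos'],s['ee_rot'])
mt,ms=greymask(ft),greymask(fs)
for n,x,y,w,L,z in [('hb',.4478,.3713,.38,.05,0)]:
    for lab,F,M in(('T',[ft],[mt]),('S',[fs],[ms])):
        r,e=fit(F,M,x,y,w,L=L,z0=z,grow=5); print(n,lab,r.round(4),round(e,1))
ft0=dict(np.load('pics/top0.npz')); crop('top0','c22',110,250,170,310,10)
W=[(.6369,-.1139,1.594,.016,.1,.04,.04),(.6346,-.0119,1.594,.016,.1,.04,.04),(.6357,-.0627,1.594,.056,.1,.04,.04),(.6378,-.1402,1.594,.056,.05,.04,.04)]
ov(ft,'top17','o5',[(w,(0,0,255)) for w in W],250,150,330,185,9)
ov(fs,'side17','o6',[(w,(0,0,255)) for w in W],200,170,300,260,7)
E
```

```text
t: 30.4
eef_pos: [0.4519, 0.3728, 0.1485]
ee_rot: [-3.141, 0.0, 1.954]
force: [0.9, 0.4, 0.8]
width: 0.0875
[0.4524222  0.37243306 0.14932725] [ 3.14065019e+00 -4.81259133e-04  1.95252860e+00]
hb T [0.47   0.3564 0.3696] 157.6
hb S [0.4479 0.3713 0.4083] 63.4
```

View pics/c20.png

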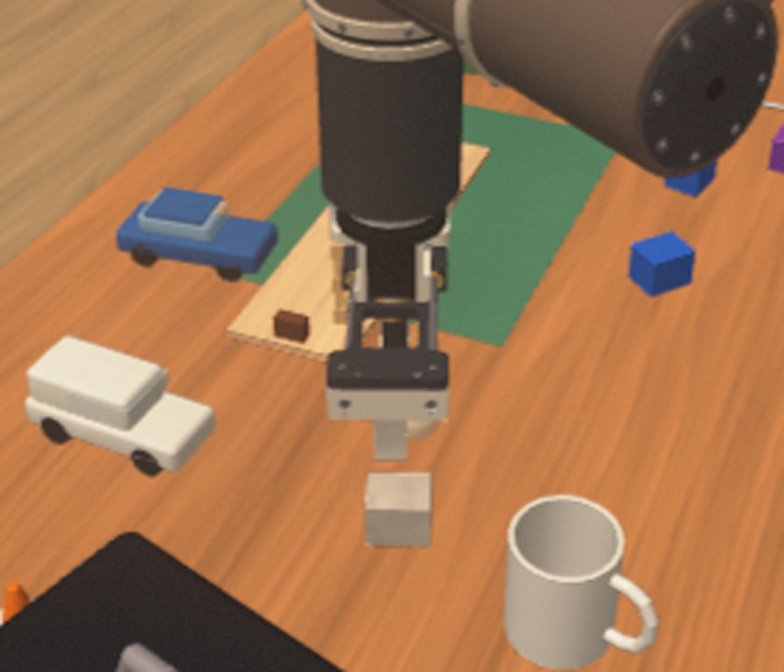

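View pics/o5.png

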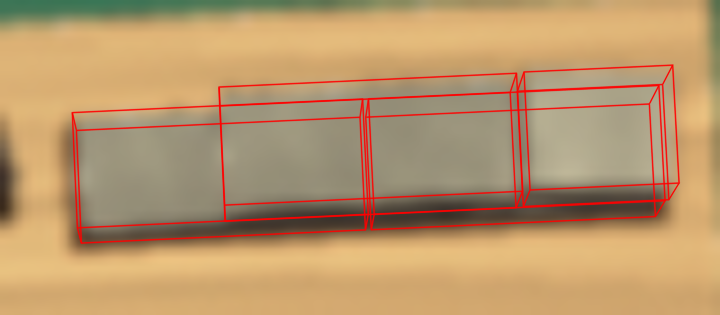

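View pics/o6.png

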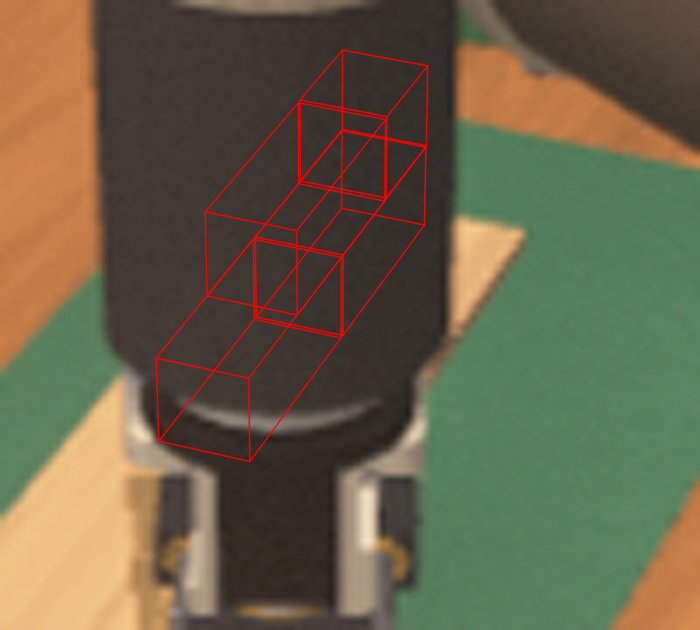

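View pics/c22.png

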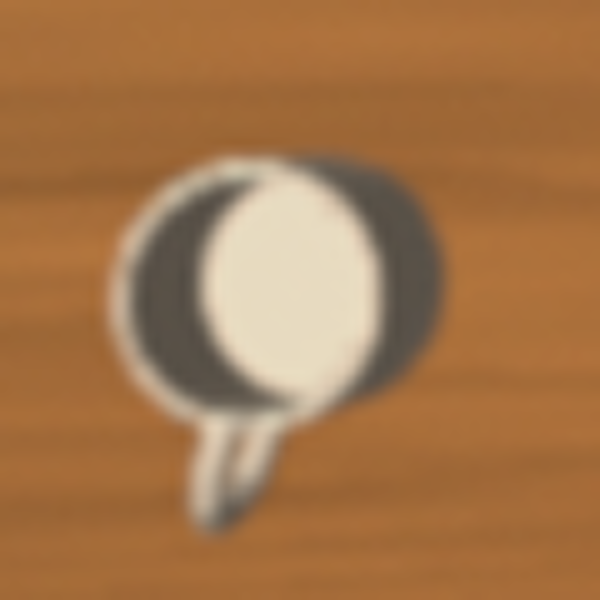

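Run:
```python
from h import *
f=dict(np.load('pics/top0.npz'));m=ray(f,133.9,278.3,.09);print(m)
w=1.953;j=np.array([np.cos(w),np.sin(w)]);l=np.array([np.sin(w),-np.cos(w)])
d=m[:2]-[.4524,.3724];print(d@j,d@l)
# jar
print(ray(f,188.5,219.3,.045))
d=ray(f,188.5,219.3,.045)[:2]-[.4524,.3724];print(d@j,d@l)
```

```text
[0.30650738 0.41352121 0.09      ]
0.09256710296279644 -0.12002892165907254
[0.4814652  0.25602413 0.045     ]
-0.1188191010534395 -0.01643625029092237
```

```bash
python3 -m jog '[[[-0.004,-0.001,-0.03,0,0,0,1],[0,0,-0.04,0,0,0,1],[0,0,-0.03,0,0,0,1],[0,0,-0.012,0,0,0,1],[0,0,-0.004,0,0,0,0.6],[0,0,0,0,0,0,0.4],[0,0,0,0,0,0,0.3],[0,0,0,0,0,0,0.1],[0,0,0,0,0,0,0],[0,0,0,0,0,0,0.0],[0,0,0,0,0,0,0.0],[0,0,0,0,0,0,0.0],[0,0,0,0,0,0,0]]]' 40
python3 - <<'E'
from h import *
f=snap('side','side18')
s=monitor.get_state();p=s['eef_pos'];print(p,s['ee_rot'],s['width'])
b=s['ee_rot'][2]-np.pi/2
ov(f,'side18','o7',[((p[0],p[1],b,0,.05,.04,.04),(0,0,255))],190,260,310,360,6)
E
```

```text
t: 32.12
eef_pos: [0.448, 0.372, 0.0329]
ee_rot: [3.141, -0.0, 1.953]
force: [-2.2, -0.4, 6.1]
width: 0.0396
[0.44795437 0.3719837  0.03287426] [ 3.14128336e+00 -1.64140615e-04  1.95273733e+00] 0.03983074756400775
```

View pics/o7.png

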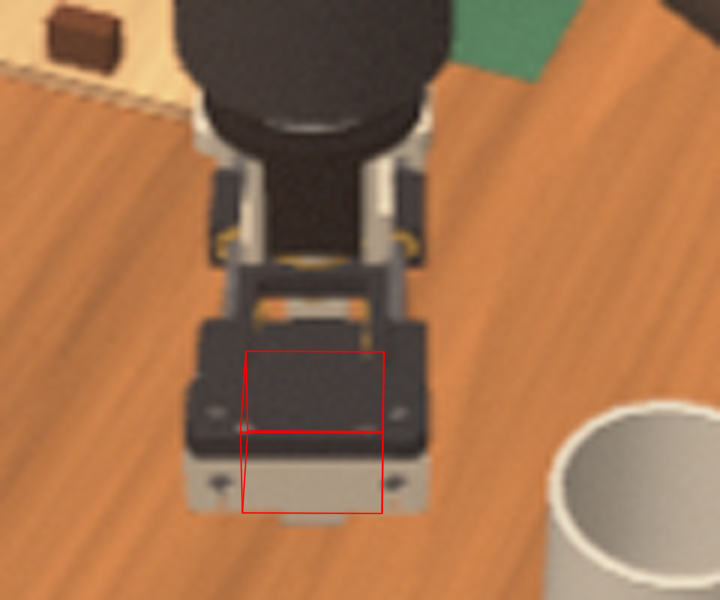

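```bash
python3 -m jog '[[[0,0,0.01,0,0,0,0],[0,0,0.03,0,0,0,0],[0,0,0.05,0,0,0,0],[0,0,0.05,0,0,0,0],[0,0,0.05,0,0,0,0],[0.0186,-0.0357,0,0,0,0.1212,0],[0.0186,-0.0357,0,0,0,0.1212,0],[0.0186,-0.0357,0,0,0,0.1212,0],[0.0186,-0.0357,0,0,0,0.1212,0],[0.0186,-0.0357,0,0,0,0.1212,0],[0.0186,-0.0357,0,0,0,0.1212,0],[0.0186,-0.0357,0,0,0,0.1212,0],[0.0186,-0.0357,0,0,0,0.1212,0],[0.0186,-0.0357,0,0,0,0.1212,0],[0.0186,-0.0357,0,0,0,0.1212,0],[0,0,-0.05,0,0,0,0],[0,0,-0.04,0,0,0,0],[0,0,0,0,0,0,0],[0,0,0,0,0,0,0]]]' 40
python3 - <<'E'
from h import *
f=snap('side','side19');crop('side19','c23',190,140,310,240,6)
s=monitor.get_state();p=s['eef_pos'];print(p,s['ee_rot'],s['width'])
b=s['ee_rot'][2]+np.pi/2
ov(f,'side19','o8',[((p[0],p[1],b,p[2]-.0329,.05,.04,.04),(0,0,255)),((.6357,-.0627,1.594,.056,.1,.04,.04),(0,0,255)),((.6378,-.1402,1.594,.056,.05,.04,.04),(255,0,0))],190,140,310,240,6)
E
```

```text
t: 34.55
eef_pos: [0.6348, 0.015, 0.1343]
ee_rot: [-3.141, 0.002, -3.118]
force: [0.2, -0.1, 0.3]
width: 0.0398
[0.63520906 0.01520725 0.13486644] [ 3.14128360e+00  3.06570899e-03 -3.11790129e+00] 0.039690897236257336
```

View pics/o8.png

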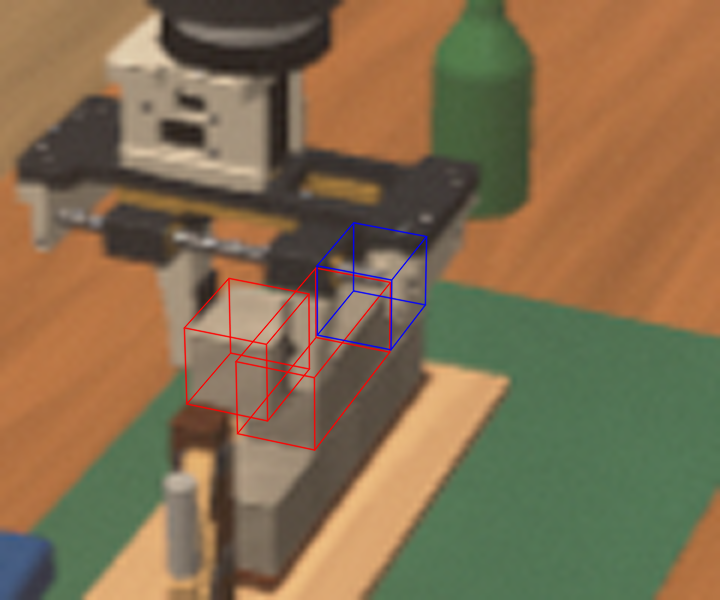

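View pics/c23.png

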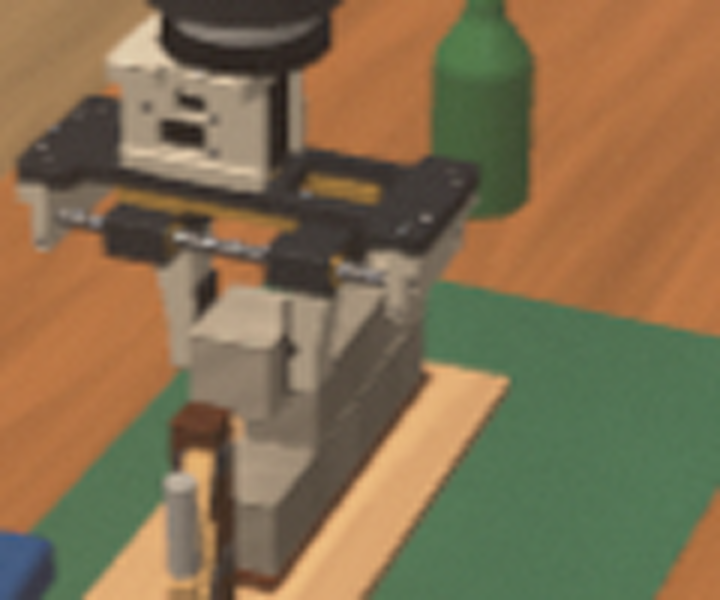

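```bash
python3 -m jog '[[[-0.001,0.001,-0.02,0,0,0,0],[0,0,-0.014,0,0,0,0],[0,0,-0.005,0,0,0,0],[0,0,0,0,0,0,0]]]' 40
python3 - <<'E'
from h import *
f=snap('side','side20');crop('side20','c24',190,140,310,240,6)
s=monitor.get_state();print(s['eef_pos'],s['force'])
E
```

```text
t: 35.1
eef_pos: [0.6331, 0.0159, 0.0938]
ee_rot: [-3.141, 0.0, -3.118]
force: [0.0, 0.1, -1.2]
width: 0.0398
[0.63326878 0.01588781 0.09408219] [-0.12904921  0.03290651 -0.68157413]
```

View pics/c24.png

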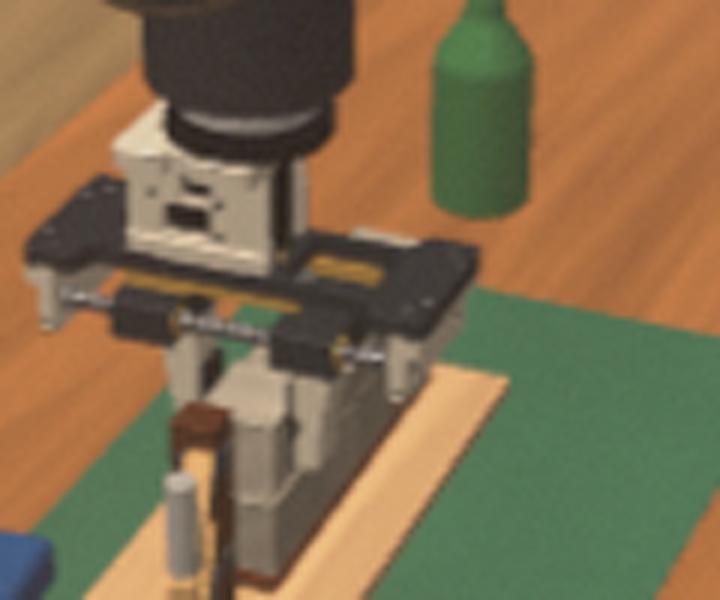

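```bash
python3 -m jog '[[[0.001,0,-0.003,0,0,0,0],[0,0,-0.002,0,0,0,0],[0,0,-0.0015,0,0,0,0],[0,0,0,0,0,0,0],[0,0,0,0,0,0,0]]]' 40
python3 - <<'E'
from h import *
f=snap('side','side21');crop('side21','c25',190,140,310,240,6);f=snap('top','top21');crop('top21','c26',240,140,340,200,8)
E
```

```text
t: 35.78
eef_pos: [0.6342, 0.0159, 0.0889]
ee_rot: [-3.141, 0.001, -3.118]
force: [-4.3, 1.1, 12.5]
width: 0.0397
```

View pics/c25.png

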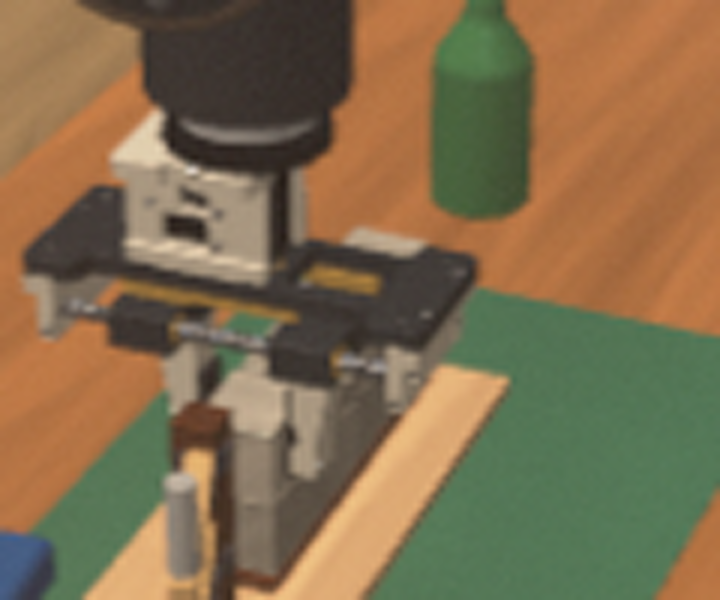

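```bash
python3 -m jog '[[[0,0,0.0015,0,0,0,0],[0,0,0,0,0,0,0.7],[0,0,0,0,0,0,0.7],[0,0,0,0,0,0,0.7],[0,0,0.04,0,0,0,0.7],[0,0,0.06,0,0,0,0.7],[-0.03,-0.04,0.02,0,0,0,0.7],[-0.03,-0.04,0,0,0,0,0.7],[-0.03,-0.04,0,0,0,0,0.7],[-0.03,-0.04,0,0,0,0,0.7],[-0.03,-0.04,0,0,0,0,0.7],[-0.02,-0.04,0,0,0,0,0.7],[-0.02,-0.04,0,0,0,0,0.7],[0,0,0,0,0,0,0.7]]]' 40
python3 - <<'E'
from h import *
fs=snap('side','side22');crop('side22','c27',190,140,310,260,6);ft=snap('top','top22');crop('top22','c28',200,145,335,200,5.9)
E
```

```text
t: 37.62
eef_pos: [0.4424, -0.2661, 0.2085]
ee_rot: [-3.142, -0.0, -3.122]
force: [0.9, 0.9, -0.5]
width: 0.0614
```

View pics/c27.png

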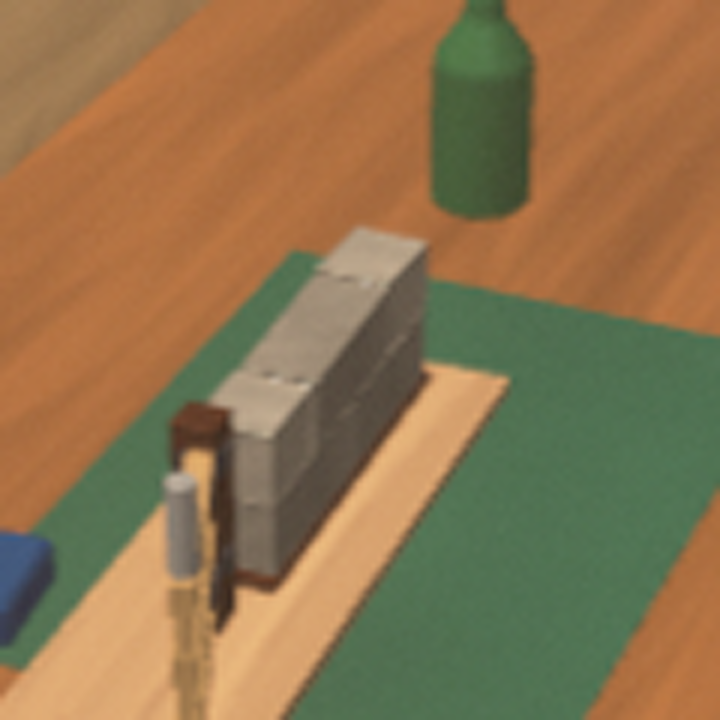

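View pics/c28.png

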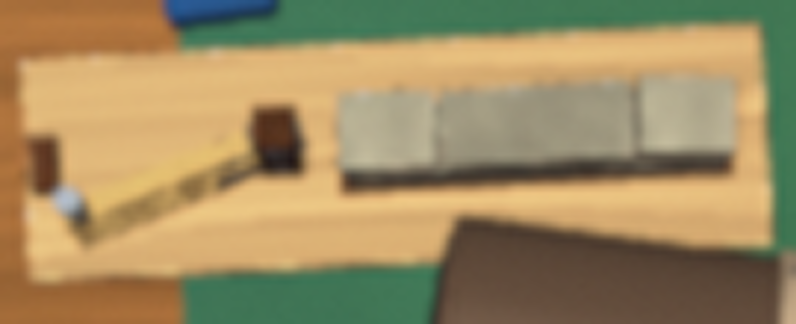

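```bash
cp pics/top22.png pics/full22.png
python3 - <<'E'
from h import *
ft=dict(np.load('pics/top22.npz'));fs=dict(np.load('pics/side22.npz'))
h=np.array([.6326,.0716])
p=ray(ft,210.9,178.6,.155);d=p[:2]-h
th=np.arctan2(-( d@[.99973,.023]), d@[-.023,.99973]);print(p,np.hypot(*d),th)
crop('side22','c29',205,205,245,260,12);crop('top22','c30',200,165,250,190,14)
for t in np.arange(.2,.6,.1):
    u=np.array([-.023,.99973]);x=np.array([.99973,.023])
    q=h+.108*(np.cos(t)*u-np.sin(t)*x)
    for z in(.155,.11):print(round(t,2),z,q.round(4),((proj(fs,[*q,z])-[205,205])*12+5.5).round(),((proj(ft,[*q,z])-[200,165])*14+6.5).round())
E
```

```text
[0.59221643 0.17177557 0.155     ] 0.10800915296032339 0.36019781875695317
0.2 0.155 [0.6087 0.1769] [100. 169.] [133. 119.]
0.2 0.11 [0.6087 0.1769] [107. 352.] [160. 147.]
0.3 0.155 [0.5983 0.174 ] [152. 172.] [148. 168.]
0.3 0.11 [0.5983 0.174 ] [159. 356.] [174. 195.]
0.4 0.155 [0.5883 0.1701] [206. 173.] [168. 216.]
0.4 0.11 [0.5883 0.1701] [211. 357.] [193. 242.]
0.5 0.155 [0.5787 0.1652] [259. 171.] [192. 261.]
0.5 0.11 [0.5787 0.1652] [264. 355.] [217. 286.]
```

View pics/c29.png

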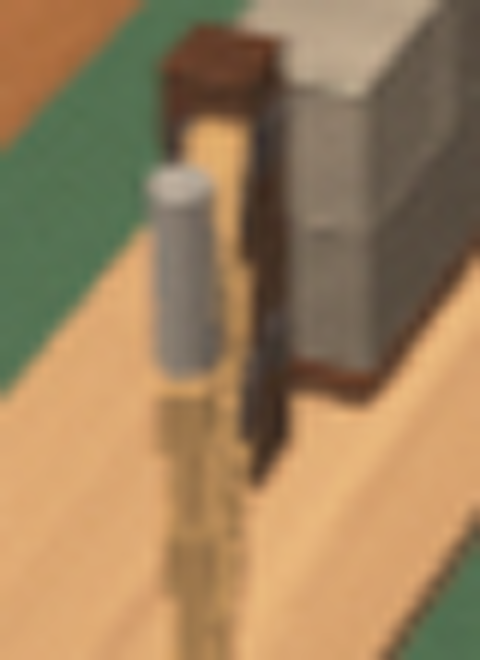

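View pics/c30.png

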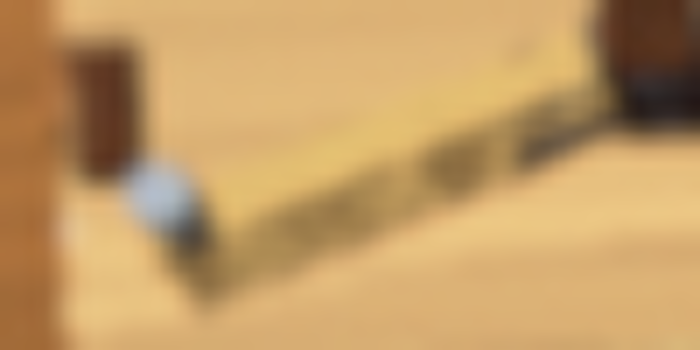

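View pics/full22.png

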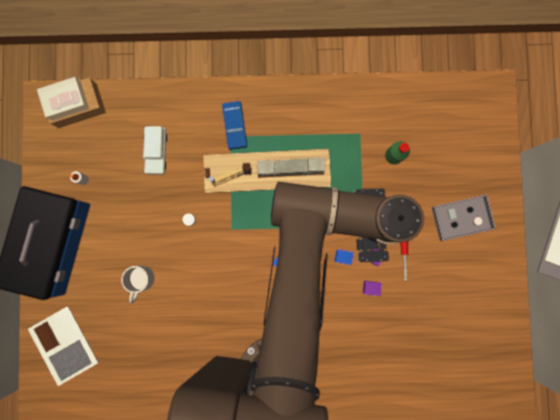

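```bash
python3 -m jog '[[[0.0137,0.0398,0.005,0,0,0.0325,0.7],[0.0137,0.0398,0.005,0,0,0.0325,0.7],[0.0137,0.0398,0,0,0,0.0325,0.7],[0.0137,0.0398,0,0,0,0.0325,0.7],[0.0137,0.0398,0,0,0,0.0325,0.7],[0.0137,0.0398,0,0,0,0.0325,0.7],[0.0137,0.0398,0,0,0,0.0325,0.7],[0.0137,0.0398,0,0,0,0.0325,0.7],[0.0137,0.0398,0,0,0,0.0325,0.7],[0.0137,0.0398,0,0,0,0.0325,0.7],[0.0137,0.0398,0,0,0,0.0325,0.7],[0,0,0,0,0,0,0.7],[0,0,0,0,0,0,0.7]]]' 8
python3 - <<'E'
from h import *
fs=snap('side','side23');crop('side23','c31',170,110,290,250,5)
s=monitor.get_state();p=s['eef_pos'];print(p,s['ee_rot'])
E
```

```text
t: 39.35
eef_pos: [0.594, 0.1745, 0.2181]
ee_rot: [-3.141, -0.001, -2.76]
force: [-0.3, 0.3, 0.5]
width: 0.0617
[0.59406785 0.17387178 0.21834296] [-3.14154476e+00 -6.14851050e-04 -2.76049784e+00]
```

View pics/c31.png

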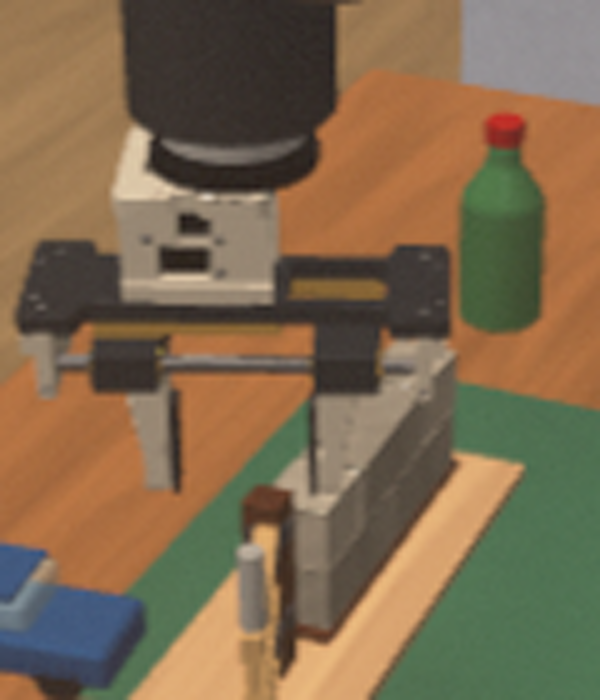

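```bash
python3 -m jog '[[[-0.001,-0.002,-0.03,0,0,0,0.7],[0,0,-0.03,0,0,0,0.7],[0,0,-0.012,0,0,0,0.7],[0,0,-0.003,0,0,0,0.5],[0,0,0,0,0,0,0.4],[0,0,0,0,0,0,0.3],[0,0,0,0,0,0,0.25]]]' 8
python3 - <<'E'
from h import *
fs=snap('side','side24');crop('side24','c32',170,130,290,250,6)
s=monitor.get_state();p=s['eef_pos'];print(p,s['ee_rot'],s['width'])
E
```

```text
t: 40.28
eef_pos: [0.5939, 0.1718, 0.1443]
ee_rot: [3.141, 0.001, -2.761]
force: [-0.5, -0.2, -0.0]
width: 0.0266
[0.59381705 0.17178125 0.14414479] [ 3.14144814e+00  9.33639889e-04 -2.76102643e+00] 0.024578616493982866
```

View pics/c32.png

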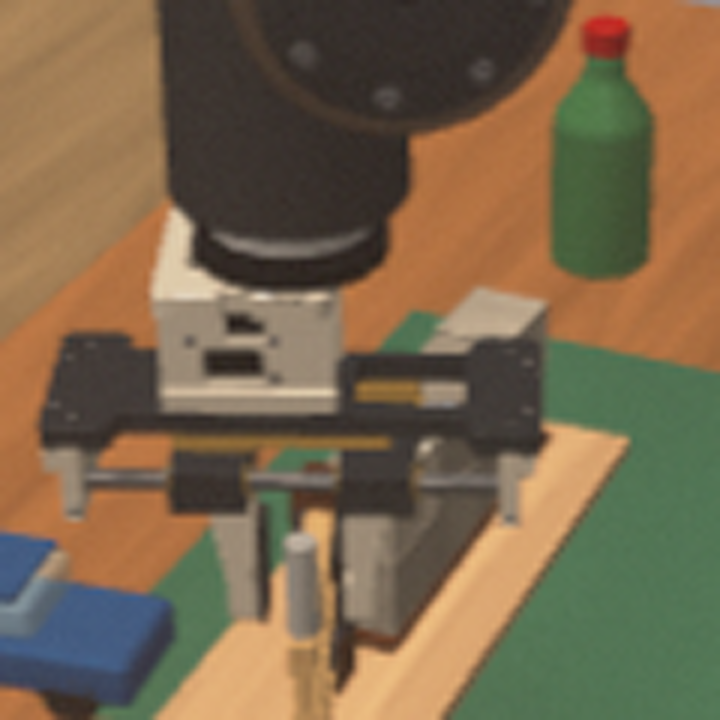

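```bash
python3 -m jog '[[[0,0,0,0,0,0,0.2],[0,0,0,0,0,0,0.15],[0,0,0,0,0,0,0.1],[0,0,0,0,0,0,0.05],[0,0,0,0,0,0,0.05]]]' 10
python3 - <<'E'
from h import *
fs=snap('side','side25');crop('side25','c33',190,180,270,250,9)
s=monitor.get_state();p=s['eef_pos'];print(p,s['ee_rot'],s['width'],s['force'])
u=np.array([-.023,.99973]);x=np.array([.99973,.023]);h=np.array([.6326,.0716])
P=lambda t:h+.108*(np.cos(t)*u-np.sin(t)*x)
d=p[:2]-h;print('theta',np.arctan2(-d@x,d@u),np.hypot(*d))
E
```

```text
t: 40.95
eef_pos: [0.5936, 0.1717, 0.1436]
ee_rot: [3.142, 0.0, -2.761]
force: [-0.2, -0.3, 0.7]
width: 0.0138
[0.5936498  0.17169146 0.14361955] [ 3.14154480e+00  1.46141157e-04 -2.76108451e+00] 0.01392463112351991 [-0.48801507 -0.3952157   1.87476   ]
theta 0.34811251697991114 0.10740306900549833
```

View pics/c33.png

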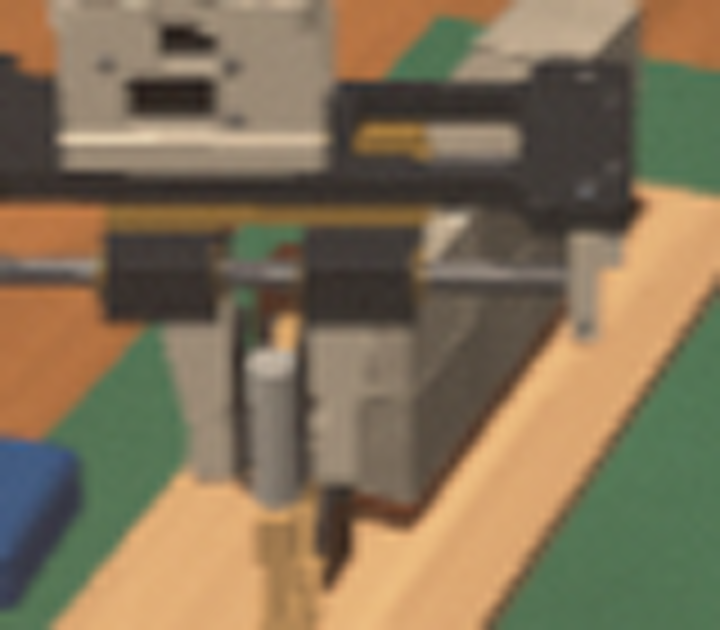

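```bash
cat > g.py <<'E'
from h import *
u=np.array([-.023,.99973]);x=np.array([.99973,.023]);H=np.array([.6326,.0716])
def P(t,r=.108):return H+r*(np.cos(t)*u-np.sin(t)*x)
def th():
    p=monitor.get_state()['eef_pos'][:2]-H;return np.arctan2(-p@x,p@u),np.hypot(*p)
def rows(t0,steps,r=.108):
    t=t0
    for d in steps: q=P(t+d,r)-P(t,r);t+=d;print('[%.4f,%.4f,0,0,0,%.3f,0.05]'%(q[0],q[1],d),end=',')
    print('\nend',t)
E
python3 -c "
from g import *
rows(.348,[.03,.06]+[.075]*12)
rows(1.338,[.06,.05,.04,.03,.02,.015,.01,.01])
"
```

```text
[-0.0030,-0.0012,0,0,0,0.030,0.05],[-0.0059,-0.0027,0,0,0,0.060,0.05],[-0.0071,-0.0039,0,0,0,0.075,0.05],[-0.0068,-0.0044,0,0,0,0.075,0.05],[-0.0065,-0.0049,0,0,0,0.075,0.05],[-0.0061,-0.0054,0,0,0,0.075,0.05],[-0.0057,-0.0058,0,0,0,0.075,0.05],[-0.0052,-0.0062,0,0,0,0.075,0.05],[-0.0047,-0.0066,0,0,0,0.075,0.05],[-0.0042,-0.0069,0,0,0,0.075,0.05],[-0.0037,-0.0072,0,0,0,0.075,0.05],[-0.0031,-0.0075,0,0,0,0.075,0.05],[-0.0026,-0.0077,0,0,0,0.075,0.05],[-0.0020,-0.0079,0,0,0,0.075,0.05],
end 1.3379999999999996
[-0.0012,-0.0064,0,0,0,0.060,0.05],[-0.0007,-0.0054,0,0,0,0.050,0.05],[-0.0003,-0.0043,0,0,0,0.040,0.05],[-0.0001,-0.0032,0,0,0,0.030,0.05],[-0.0000,-0.0022,0,0,0,0.020,0.05],[-0.0000,-0.0016,0,0,0,0.015,0.05],[0.0000,-0.0011,0,0,0,0.010,0.05],[0.0000,-0.0011,0,0,0,0.010,0.05],
end 1.5730000000000002
```

```bash
python3 -m jog '[[[-0.0030,-0.0012,0,0,0,0.030,0.05],[-0.0059,-0.0027,0,0,0,0.060,0.05],[-0.0071,-0.0039,0,0,0,0.075,0.05],[-0.0068,-0.0044,0,0,0,0.075,0.05],[-0.0065,-0.0049,0,0,0,0.075,0.05],[-0.0061,-0.0054,0,0,0,0.075,0.05],[-0.0057,-0.0058,0,0,0,0.075,0.05]]]' 10
python3 -c "
from g import *
s=monitor.get_state();print(th(),s['force'].round(1),s['width'])"
```

```text
t: 41.88
eef_pos: [0.5527, 0.1428, 0.1436]
ee_rot: [-3.141, 0.0, -2.292]
force: [5.1, -2.3, -2.0]
width: 0.0137
(np.float64(0.8199485559721938), np.float64(0.10700069494371607)) [ 5.1 -2.3 -2. ] 0.01369621352991334
```

```bash
python3 -m jog '[[[-0.0052,-0.0062,0,0,0,0.075,0.05],[-0.0047,-0.0066,0,0,0,0.075,0.05],[-0.0042,-0.0069,0,0,0,0.075,0.05],[-0.0037,-0.0072,0,0,0,0.075,0.05],[-0.0031,-0.0075,0,0,0,0.075,0.05],[-0.0026,-0.0077,0,0,0,0.075,0.05],[-0.0020,-0.0079,0,0,0,0.075,0.05],[-0.0012,-0.0064,0,0,0,0.06,0.05],[-0.0007,-0.0054,0,0,0,0.05,0.05],[-0.0003,-0.0043,0,0,0,0.04,0.05],[0,0,0,0,0,0,0.05]]]' 10
python3 - <<'E'
from g import *
s=monitor.get_state();print(th(),s['force'].round(1),s['width'],s['ee_rot'])
snap('side','side26');crop('side26','c34',170,110,330,260,5);snap('top','top26')
E
```

```text
t: 43.25
eef_pos: [0.5266, 0.0774, 0.1437]
ee_rot: [-3.138, 0.001, -1.619]
force: [8.6, -0.7, -6.8]
width: 0.014
(np.float64(1.4928311632042022), np.float64(0.10620550356235466)) [ 8.6 -0.7 -6.8] 0.013988346259915579 [-3.13806452e+00  1.18349270e-03 -1.61920095e+00]
```

View pics/c34.png

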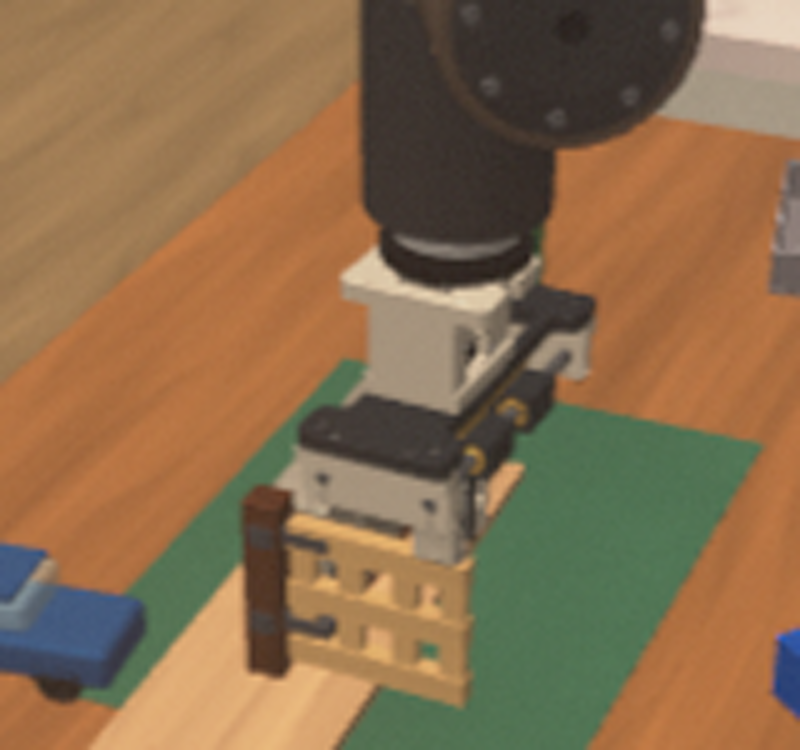

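```bash
python3 -m jog '[[[0.0007,-0.0030,0,0,0,0.030,0.05],[0.0005,-0.0022,0,0,0,0.020,0.05],[0,-0.0016,0,0,0,0.015,0.05],[0,0,0,0,0,0,0.05]]]' 10
python3 -c "
from g import *
s=monitor.get_state();print(th(),s['force'].round(1),s['width'],s['eef_pos'])"
```

```text
t: 43.85
eef_pos: [0.5265, 0.0705, 0.1436]
ee_rot: [-3.14, 0.0, -1.555]
force: [6.0, 0.3, -4.4]
width: 0.0138
(np.float64(1.5582728159339163), np.float64(0.10605880706099699)) [ 6.   0.3 -4.4] 0.013787266922927945 [0.52654702 0.07048867 0.14362629]
```

```bash
python3 -m jog '[[[0.0005,-0.0010,0,0,0,0.010,0.05],[0,-0.0010,0,0,0,0.010,0.05],[0,0,0,0,0,0,0.05]]]' 10
python3 -m jog '[[[0,-0.0010,0,0,0,0.010,0.05],[0,-0.0010,0,0,0,0.01,0.05],[0,0,0,0,0,0,0.05]]]' 10
python3 -c "
from g import *
s=monitor.get_state();print(th(),s['force'].round(1),s['width'],s['eef_pos'])"
```

```text
t: 44.22
eef_pos: [0.5267, 0.0698, 0.1436]
ee_rot: [-3.141, 0.002, -1.535]
force: [1.8, 7.4, -2.2]
width: 0.0136
t: 44.6
eef_pos: [0.5269, 0.0695, 0.1436]
ee_rot: [-3.139, 0.005, -1.515]
force: [0.0, 17.1, -2.2]
width: 0.0133
(np.float64(1.5678152046200613), np.float64(0.10572141145455208)) [ 0.  17.1 -2.2] 0.013332736284065491 [0.52689978 0.06948349 0.14364065]
```

```bash
sed -i 's/H=np.array.*/H=np.array([.6345,.072])/' g.py; python3 -c "
from g import *
print(th())
rows(1.571,[-.03,-.05]+[-.075]*16)
rows(.291,[-.06,-.05,-.04,-.035,-.03,-.02,-.02,-.015,-.01,-.01])
"
```

```text
(np.float64(1.5711775040172884), np.float64(0.10762964692445606))
[-0.0000,0.0032,0,0,0,-0.030,0.05],[0.0002,0.0054,0,0,0,-0.050,0.05],[0.0008,0.0081,0,0,0,-0.075,0.05],[0.0014,0.0080,0,0,0,-0.075,0.05],[0.0020,0.0079,0,0,0,-0.075,0.05],[0.0025,0.0077,0,0,0,-0.075,0.05],[0.0031,0.0075,0,0,0,-0.075,0.05],[0.0037,0.0072,0,0,0,-0.075,0.05],[0.0042,0.0069,0,0,0,-0.075,0.05],[0.0047,0.0066,0,0,0,-0.075,0.05],[0.0052,0.0062,0,0,0,-0.075,0.05],[0.0056,0.0058,0,0,0,-0.075,0.05],[0.0061,0.0054,0,0,0,-0.075,0.05],[0.0064,0.0049,0,0,0,-0.075,0.05],[0.0068,0.0044,0,0,0,-0.075,0.05],[0.0071,0.0039,0,0,0,-0.075,0.05],[0.0074,0.0034,0,0,0,-0.075,0.05],[0.0076,0.0028,0,0,0,-0.075,0.05],
end 0.2910000000000004
[0.0062,0.0018,0,0,0,-0.060,0.05],[0.0053,0.0012,0,0,0,-0.050,0.05],[0.0042,0.0008,0,0,0,-0.040,0.05],[0.0037,0.0006,0,0,0,-0.035,0.05],[0.0032,0.0004,0,0,0,-0.030,0.05],[0.0022,0.0002,0,0,0,-0.020,0.05],[0.0022,0.0001,0,0,0,-0.020,0.05],[0.0016,0.0001,0,0,0,-0.015,0.05],[0.0011,0.0000,0,0,0,-0.010,0.05],[0.0011,0.0000,0,0,0,-0.010,0.05],
end 0.0009999999999999766
```

```bash
python3 -m jog '[[[0,0.003,0,0,0,-0.035,0.05],[0,0.0032,0,0,0,-0.030,0.05],[0.0002,0.0054,0,0,0,-0.050,0.05],[0.0008,0.0081,0,0,0,-0.075,0.05],[0.0014,0.0080,0,0,0,-0.075,0.05],[0.0020,0.0079,0,0,0,-0.075,0.05],[0.0025,0.0077,0,0,0,-0.075,0.05],[0.0031,0.0075,0,0,0,-0.075,0.05],[0.0037,0.0072,0,0,0,-0.075,0.05],[0.0042,0.0069,0,0,0,-0.075,0.05],[0.0047,0.0066,0,0,0,-0.075,0.05]]]' 10
python3 -c "
from g import *
s=monitor.get_state();print(th(),s['force'].round(1),s['width'],s['eef_pos'],s['ee_rot'][2]+2*np.pi-np.pi-.023)"
```

```text
t: 45.98
eef_pos: [0.5484, 0.1374, 0.1436]
ee_rot: [3.141, -0.002, -2.234]
force: [-0.1, -1.6, 0.6]
width: 0.0138
(np.float64(0.8977307877991229), np.float64(0.10811658428784233)) [-0.1 -1.6  0.6] 0.013774137833361327 [0.54843429 0.13743614 0.14360053] 0.8846300279058813
```

Forces are now small, so the hinge estimate is good.

```bash
python3 -m jog '[[[0.0052,0.0062,0,0,0,-0.075,0.05],[0.0056,0.0058,0,0,0,-0.075,0.05],[0.0061,0.0054,0,0,0,-0.075,0.05],[0.0064,0.0049,0,0,0,-0.075,0.05],[0.0068,0.0044,0,0,0,-0.075,0.05],[0.0071,0.0039,0,0,0,-0.075,0.05],[0.0074,0.0034,0,0,0,-0.075,0.05],[0.0076,0.0028,0,0,0,-0.075,0.05],[0.0062,0.0018,0,0,0,-0.060,0.05],[0.0053,0.0012,0,0,0,-0.050,0.05],[0.0042,0.0008,0,0,0,-0.040,0.05],[0.0037,0.0006,0,0,0,-0.035,0.05],[0.0032,0.0004,0,0,0,-0.030,0.05],[0,0,0,0,0,0,0.05]]]' 10
python3 - <<'E'
from g import *
s=monitor.get_state();print(th(),s['force'].round(1),s['width'],s['eef_pos'],s['ee_rot'])
snap('side','side27');crop('side27','c35',170,110,330,260,5)
E
```

```text
t: 47.72
eef_pos: [0.624, 0.179, 0.1436]
ee_rot: [-3.141, -0.0, -3.047]
force: [-0.8, -2.6, 2.8]
width: 0.0136
(np.float64(0.07488907176262867), np.float64(0.10755040370176308)) [-0.8 -2.6  2.8] 0.013592714008115066 [0.62398857 0.1790355  0.14357586] [-3.14100599e+00 -3.09771809e-04 -3.04667953e+00]
```

View pics/c35.png

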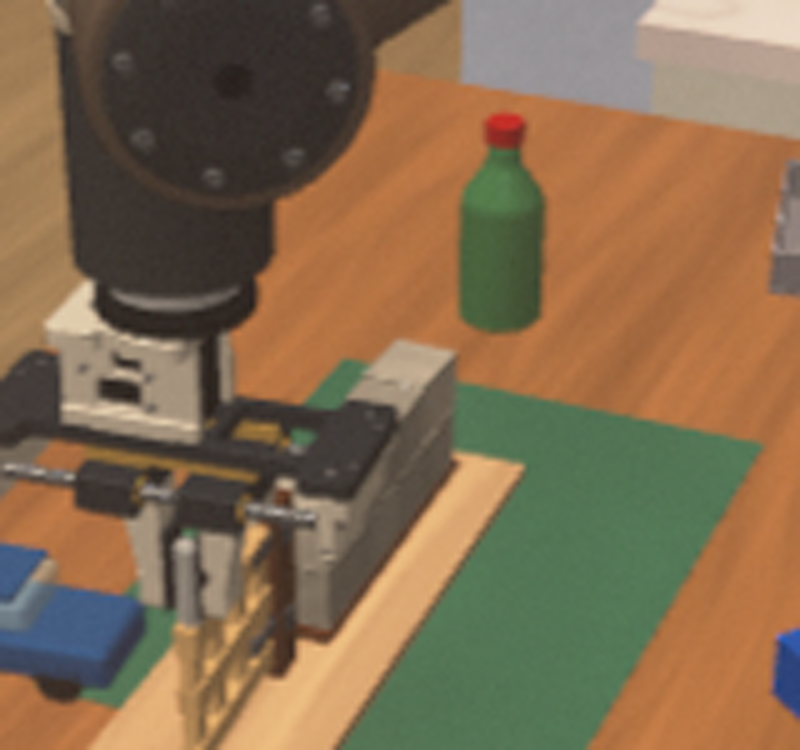

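```bash
python3 -m jog '[[[0.0022,0.0002,0,0,0,-0.020,0.05],[0.0016,0.0001,0,0,0,-0.015,0.05],[0.0016,0.0001,0,0,0,-0.015,0.05],[0.0011,0,0,0,0,-0.010,0.05],[0,0,0,0,0,0,0.05]]]' 10
python3 -m jog '[[[0.0011,0,0,0,0,-0.010,0.05],[0,0,0,0,0,0,0.05]]]' 10
python3 -c "
from g import *
s=monitor.get_state();print(th(),s['force'].round(1),s['width'],s['eef_pos'])"
```

```text
t: 48.4
eef_pos: [0.6303, 0.1795, 0.1436]
ee_rot: [-3.141, -0.001, -3.107]
force: [-1.0, -4.7, 3.4]
width: 0.0139
t: 48.65
eef_pos: [0.6304, 0.1795, 0.1435]
ee_rot: [-3.141, -0.002, -3.117]
force: [-5.1, -4.1, 6.1]
width: 0.0136
(np.float64(0.015299158089464988), np.float64(0.10753455536782934)) [-5.1 -4.1  6.1] 0.013563343595548344 [0.63038229 0.17945569 0.14346722]
```

```bash
python3 -m jog '[[[0.0012,0,0,0,0,0,0.05],[0.0012,0,0,0,0,0,0.05],[0,0,0,0,0,0,0.05]]]' 10
python3 -c "
from g import *
s=monitor.get_state();print(th(),s['force'].round(1),s['width'],s['eef_pos'])"
```

```text
t: 49.02
eef_pos: [0.6307, 0.1795, 0.1434]
ee_rot: [-3.14, -0.006, -3.117]
force: [-14.0, -2.5, 12.4]
width: 0.0136
(np.float64(0.012629117841842799), np.float64(0.10753325805789775)) [-14.   -2.5  12.4] 0.01359766705005463 [0.63066926 0.179465   0.14335844]
```

```bash
python3 -m jog '[[[-0.0012,0,0,0,0,0,0.2],[-0.001,0,0,0,0,0,0.3],[0,0,0,0,0,0,0.45],[0,0,0,0,0,0,0.5],[0,0,0,0,0,0,0.5]]]' 10
python3 - <<'E'
from h import *
snap('side','side28');crop('side28','c36',170,110,330,260,5);print(monitor.get_state()['width'])
E
```

```text
t: 49.65
eef_pos: [0.6318, 0.18, 0.1435]
ee_rot: [3.142, 0.0, -3.116]
force: [-1.2, -0.4, -0.4]
width: 0.0432
0.043435195700616755
```

View pics/c36.png

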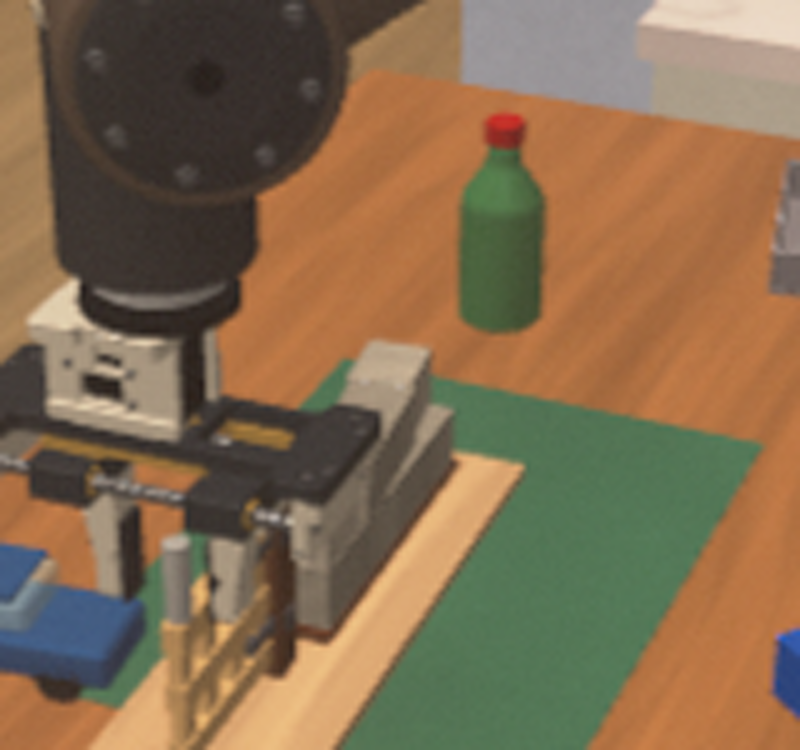

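```bash
python3 -m jog '[[[0,0,0.03,0,0,0,0.6],[0,0,0.04,0,0,0,0.7],[-0.01,-0.03,0.02,0,0,0,0.7],[-0.02,-0.05,0,0,0,0,0.7],[-0.02,-0.05,0,0,0,0,0.7],[-0.02,-0.05,0,0,0,0,0.7],[-0.02,-0.05,0,0,0,0,0.7],[-0.02,-0.05,0,0,0,0,0.7],[-0.02,-0.05,0,0,0,0,0.7],[-0.02,-0.05,0,0,0,0,0.7],[-0.02,-0.03,0,0,0,0,0.7],[0,0,0,0,0,0,0.7],[0,0,0,0,0,0,0.7]]]' 40
python3 - <<'E'
from h import *
fs=snap('side','side29');crop('side29','c37',190,140,310,260,6);ft=snap('top','top29');crop('top29','c38',200,145,335,200,5.9)
s=monitor.get_state();print(s['eef_pos'],s['ee_rot'])
E
```

```text
t: 51.32
eef_pos: [0.4619, -0.2301, 0.2337]
ee_rot: [-3.142, 0.001, -3.117]
force: [0.1, 0.6, -0.7]
width: 0.0614
[ 0.46216797 -0.22953846  0.23361872] [ 3.14158009e+00  2.58244424e-04 -3.11535267e+00]
```

View pics/c37.png

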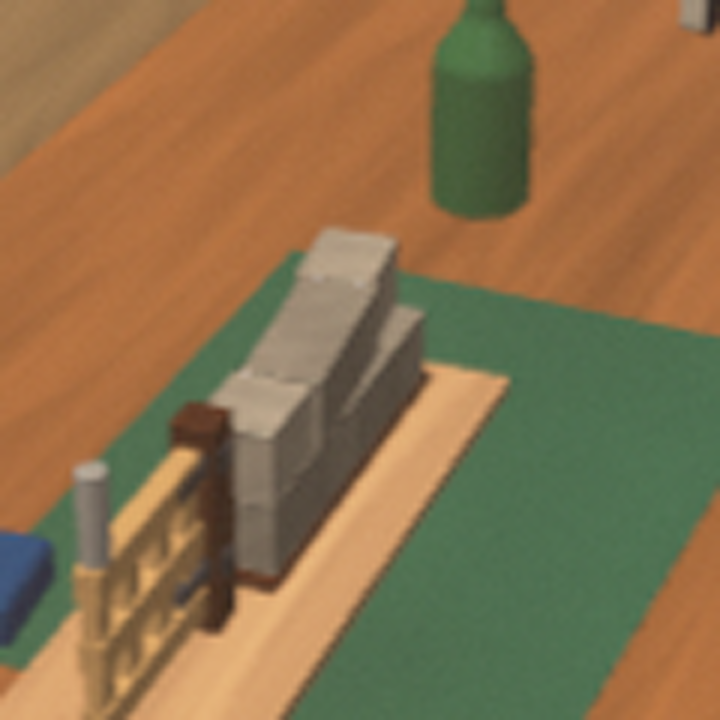

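View pics/c38.png

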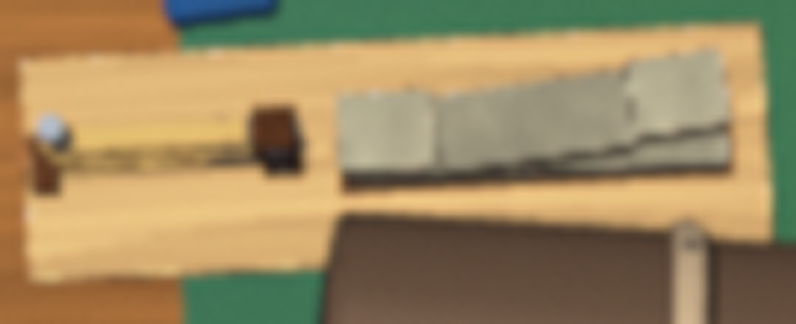

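Run:
```python
from h import *
ft=dict(np.load('pics/top29.npz'));fs=dict(np.load('pics/side29.npz'))
print(ray(ft,314.6,160.3,.096),ray(ft,290.2,164.5,.096))
B=[(.655,-.140,1.45,.056,.05,.04,.04),(.644,-.064,1.46,.056,.1,.04,.04),(.6345,.0145,1.594,.056,.05,.04,.04)]
C=[(0,0,255),(255,0,0),(0,255,0)]
ov(ft,'top29','o9',list(zip(B,C)),250,145,330,190,9)
ov(fs,'side29','o10',list(zip(B,C)),215,165,275,240,10)
```

```text
[ 0.64819373 -0.13527322  0.096     ] [ 0.63713889 -0.06125463  0.096     ]
```

View pics/o9.png

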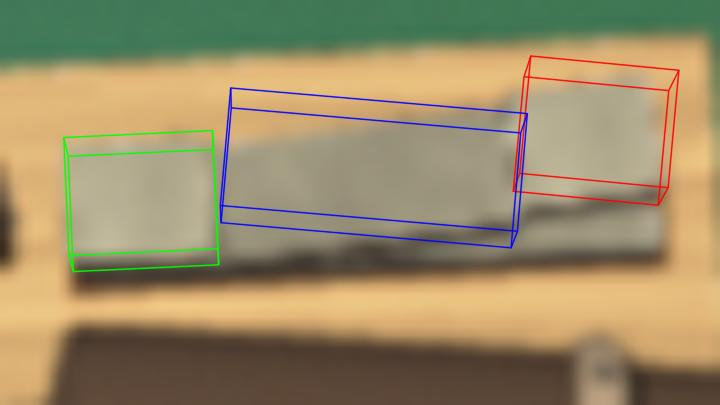

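View pics/o10.png

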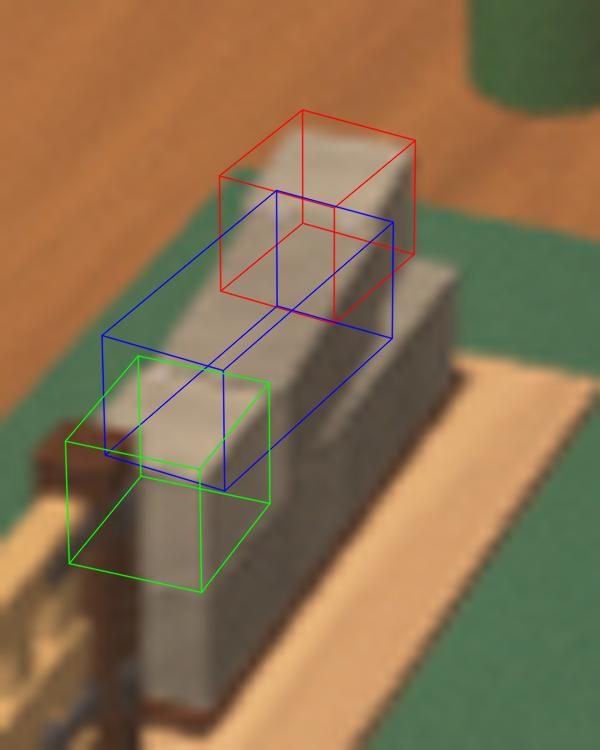

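Run:
```python
from h import *
ft=dict(np.load('pics/top29.npz'));fs=dict(np.load('pics/side29.npz'))
B=[(.651,-.138,1.70,.056,.05,.04,.04),(.6415,-.063,1.71,.056,.1,.04,.04)]
C=[(0,0,255),(255,0,0),(0,255,0)]
ov(ft,'top29','o9',list(zip(B,C)),250,145,330,190,9)
ov(fs,'side29','o10',list(zip(B,C)),215,165,275,240,8)
```

```text
(no output)
```

View pics/o9.png

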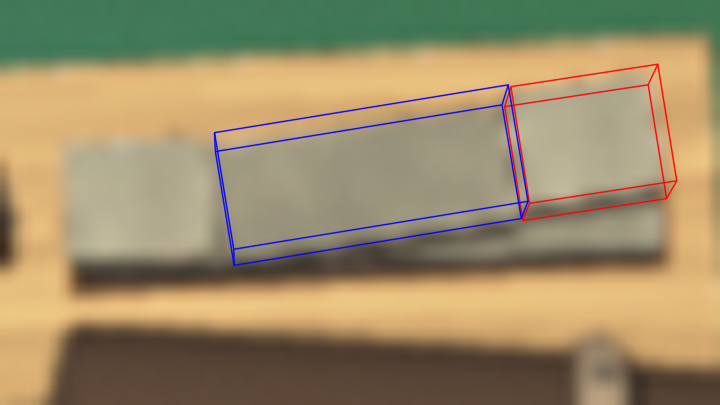

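View pics/o10.png

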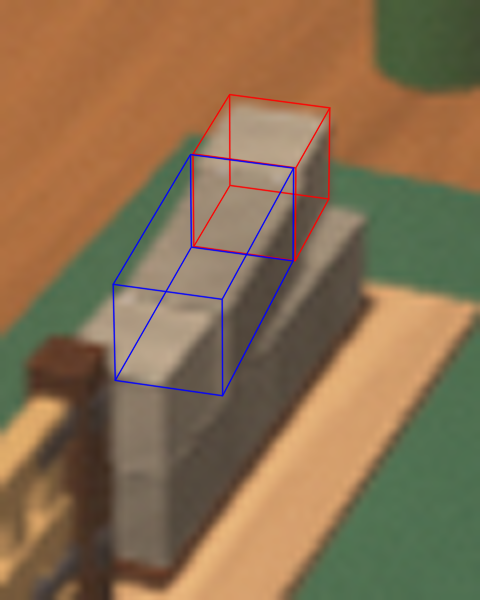

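```bash
python3 -m jog '[[[0.0352,0.0178,-0.01,0,0,0,1],[0.0352,0.0178,-0.02,0,0,0,1],[0.0352,0.0178,-0.02,0,0,0,1],[0.0352,0.0178,-0.02,0,0,0,1],[0.0352,0.0178,-0.02,0,0,-0.003,1],[0,0,0,0,0,0,1],[0,0,0,0,0,0,1]]]' 8
python3 - <<'E'
from h import *
fs=snap('side','side30');crop('side30','c39',190,120,310,240,6)
s=monitor.get_state();print(s['eef_pos'],s['ee_rot'])
E
```

```text
t: 52.3
eef_pos: [0.6377, -0.1402, 0.1431]
ee_rot: [-3.141, -0.001, -3.118]
force: [-0.4, -0.3, 0.7]
width: 0.0877
[ 0.63759868 -0.14060388  0.14377184] [-3.14150457e+00 -2.99125616e-05 -3.11819156e+00]
```

View pics/c39.png

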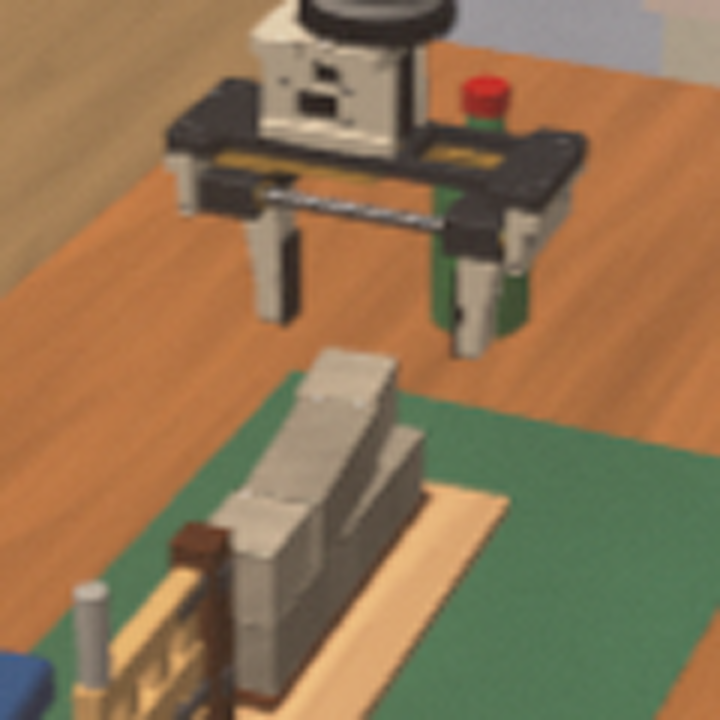

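```bash
python3 -m jog '[[[0.0005,0.0003,-0.025,0,0,0,1],[0,0,-0.02,0,0,0,1],[0,0,-0.009,0,0,0,1],[0,0,0,0,0,0,1]]]' 8
python3 - <<'E'
from h import *
fs=snap('side','side31');crop('side31','c40',190,120,310,240,6)
s=monitor.get_state();print(s['eef_pos'],s['force'].round(1))
E
```

```text
t: 52.85
eef_pos: [0.6379, -0.141, 0.0899]
ee_rot: [-3.141, -0.0, -3.119]
force: [-0.7, -0.2, 0.5]
width: 0.0878
[ 0.63838522 -0.14099643  0.09043739] [-0.3  1.3  0.6]
```

View pics/c40.png

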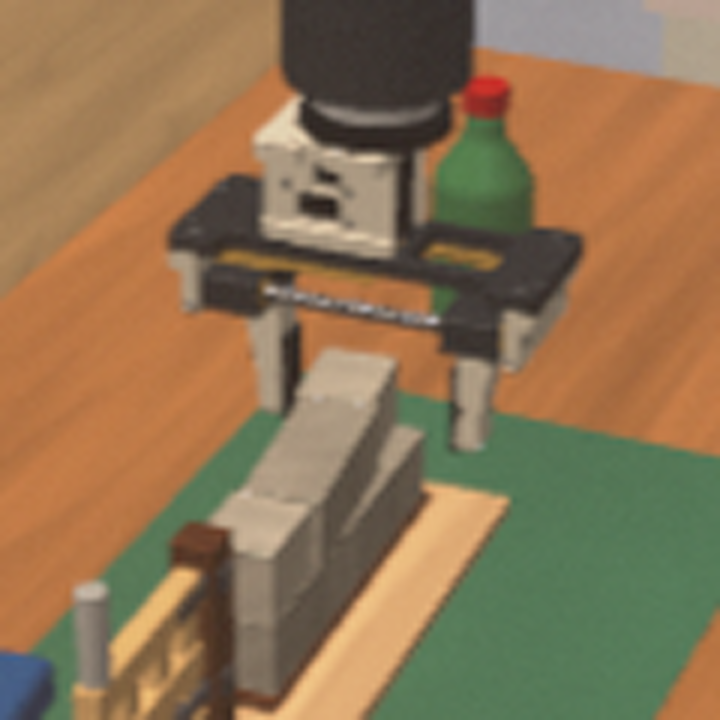

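```bash
python3 -m jog '[[[0,0,0,0,0,0,0.85],[0,0,0,0,0,0,0.75],[0,0,0,0,0,0,0.65],[0,0,0,0,0,0,0.55],[0,0,0,0,0,0,0.5],[0,0,0,0,0,0,0.45],[0,0,0,0,0,0,0.4],[0,0,0,0,0,0,0.4],[0,0,0,0,0,0,0.3],[0,0,0,0,0,0,0.3]]]' 15
python3 - <<'E'
from h import *
fs=snap('side','side32');crop('side32','c41',190,120,310,240,6)
s=monitor.get_state();print(s['eef_pos'],s['force'].round(1),s['width'])
E
```

```text
t: 54.15
eef_pos: [0.6383, -0.1408, 0.0896]
ee_rot: [-3.142, 0.0, -3.119]
force: [1.5, -0.8, 0.5]
width: 0.04
[ 0.63832417 -0.14082109  0.08964431] [ 0.6 -1.2  1.1] 0.03985500315067564
```

View pics/c41.png

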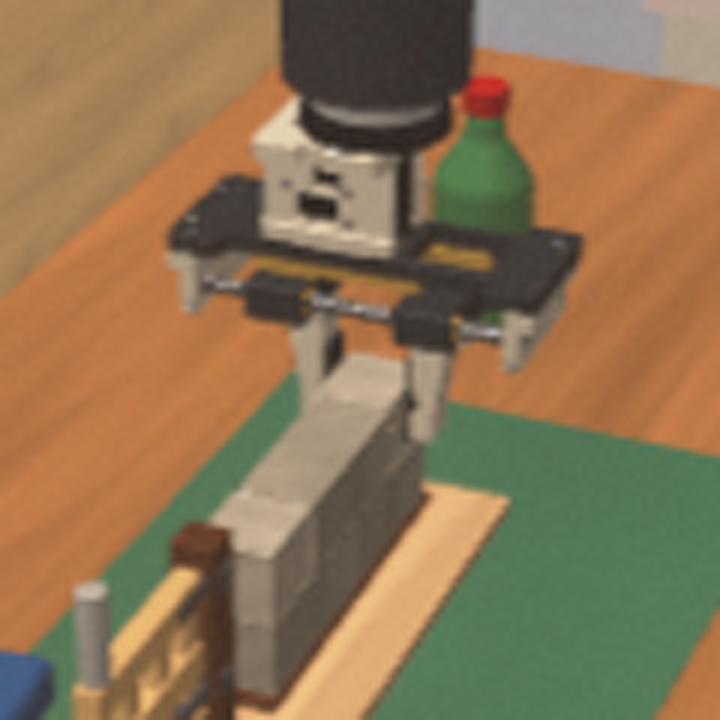

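```bash
python3 -m jog '[[[0,0,0,0,0,0,0.7],[0,0,0,0,0,0,0.7],[0,0,0,0,0,0,0.7],[0,0.01,0.045,0,0,0,0.8],[-0.001,0.034,0.01,0,0,0,0.8],[-0.001,0.034,-0.005,0,0,0,0.8],[0,0,-0.03,0,0,0,0.8],[0,0,-0.019,0,0,0,0.8],[0,0,0,0,0,0,0.75],[0,0,0,0,0,0,0.65],[0,0,0,0,0,0,0.55],[0,0,0,0,0,0,0.5],[0,0,0,0,0,0,0.45],[0,0,0,0,0,0,0.4],[0,0,0,0,0,0,0.3],[0,0,0,0,0,0,0.3]]]' 15
python3 - <<'E'
from h import *
fs=snap('side','side33');crop('side33','c42',190,120,310,240,6)
s=monitor.get_state();print(s['eef_pos'],s['force'].round(1),s['width'])
E
```

```text
t: 56.2
eef_pos: [0.6359, -0.0629, 0.0908]
ee_rot: [-3.141, -0.0, -3.119]
force: [-4.4, 0.6, 5.5]
width: 0.0397
[ 0.63588722 -0.06287594  0.09084228] [-4.  -1.1  5.1] 0.039476405937636176
```

View pics/c42.png

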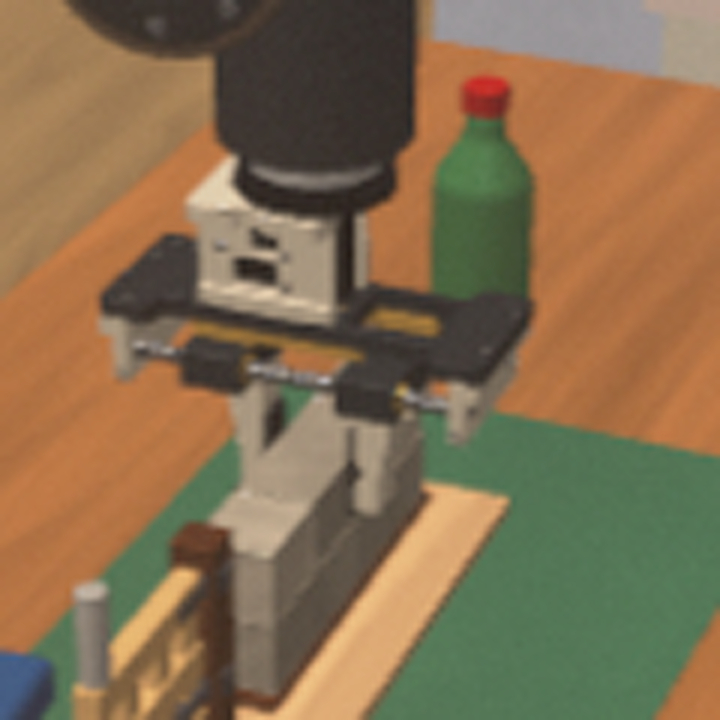

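```bash
python3 -m jog '[[[0,0,0,0,0,0,0.7],[0,0,0,0,0,0,0.7],[0,0,0,0,0,0,0.7],[0,0,0.045,0,0,0,0.7],[-0.01,0,0.05,0,0,0,0.7],[-0.04,-0.03,0.03,0,0,0,0.7],[-0.04,-0.04,0,0,0,0,0.7],[-0.04,-0.04,0,0,0,0,0.7],[-0.04,-0.04,0,0,0,0,0.7],[-0.01,-0.04,0,0,0,0,0.7],[0,0,0,0,0,0,0.7]]]' 15
python3 - <<'E'
from h import *
fs=snap('side','side34');crop('side34','c43',190,140,310,260,6);ft=snap('top','top34');crop('top34','c44',200,145,335,200,5.9)
s=monitor.get_state();print(s['eef_pos'],s['ee_rot'])
E
```

```text
t: 57.62
eef_pos: [0.4553, -0.2547, 0.2158]
ee_rot: [-3.141, 0.001, -3.122]
force: [0.2, -0.1, -0.5]
width: 0.0613
[ 0.45610141 -0.253004    0.21552714] [ 3.14146464e+00  1.99662643e-04 -3.12048875e+00]
```

View pics/c43.png

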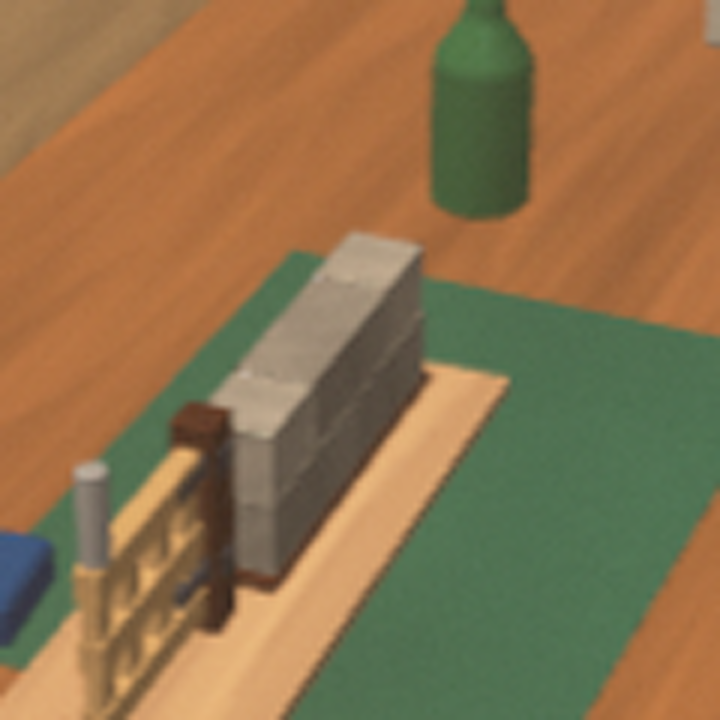

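View pics/c44.png

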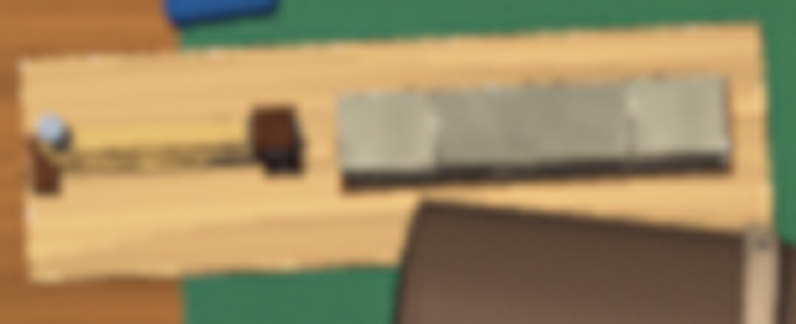

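Run:
```python
from h import *
for n in('22','34'):
    ft=dict(np.load(f'pics/top{n}.npz'));fs=dict(np.load(f'pics/side{n}.npz'))
    # sample along wall centreline on top face z=.096 (top) and report gradient peaks
    for nm,f,dx in(('T',ft,0.0),('S',fs,0.0)):
        g=f['pixels'].astype(np.float32)
        ys=np.arange(-.20,.06,.0005);acc=0
        for off in np.arange(-.012,.0121,.003):
            P=[[.6357+off-.023*(y+.0634),y,.096] for y in ys]
            q=projN(f,P).astype(np.float32)
            acc=acc+cv2.remap(g,q[:,0].reshape(1,-1),q[:,1].reshape(1,-1),cv2.INTER_CUBIC)[0]
        acc/=9
        gg=acc.mean(1); d=np.gradient(cv2.GaussianBlur(gg.reshape(1,-1),(9,1),2)[0])
        s=acc.max(1)-acc.min(1); ds=np.gradient(cv2.GaussianBlur(s.reshape(1,-1),(9,1),2)[0])
        for a,b in((-.18,-.145),(.025,.055)):
            m=(ys>a)&(ys<b); print(n,nm,'end',ys[m][np.argmax(abs(ds[m]))].round(4),end=' ')
        for a,b in((-.125,-.10),(-.03,.0)):
            m=(ys>a)&(ys<b); i=np.argmin(gg[m]); j=np.argmax(abs(d[m])); print('joint min',ys[m][i].round(4),'grad',ys[m][j].round(4),end=' ')
        print()
```

```text
22 T end -0.179 22 T end 0.04 joint min -0.113 grad -0.1165 joint min -0.0125 grad -0.009 
22 S end -0.1605 22 S end 0.05 joint min -0.107 grad -0.111 joint min -0.008 grad -0.0045 
34 T end -0.1785 34 T end 0.04 joint min -0.1005 grad -0.112 joint min -0.0245 grad -0.01 
34 S end -0.1555 34 S end 0.0505 joint min -0.1005 grad -0.1055 joint min -0.022 grad -0.004
```

```bash
python3 -m jog '[[[0.036,0.0228,-0.01,0,0,0,0.75],[0.036,0.0228,-0.01,0,0,0,0.75],[0.036,0.0228,-0.02,0,0,0,0.75],[0.036,0.0228,-0.02,0,0,0,0.75],[0.038,0.0228,-0.02,0,0,0.003,0.75],[0,0,-0.02,0,0,0,0.75],[0,0,-0.02,0,0,0,0.75],[0,0,-0.006,0,0,0,0.75],[0,0,0,0,0,0,0.75]]]' 15
python3 - <<'E'
from h import *
fs=snap('side','side35');crop('side35','c45',190,120,310,240,6)
s=monitor.get_state();print(s['eef_pos'],s['ee_rot'],s['force'].round(1),s['width'])
E
```

```text
t: 58.85
eef_pos: [0.6383, -0.1381, 0.0895]
ee_rot: [-3.141, -0.001, -3.115]
force: [-0.2, -0.8, -0.3]
width: 0.0657
[ 0.63866278 -0.13835343  0.09014264] [-3.14139643e+00  5.96947911e-04 -3.11535800e+00] [0.7 0.3 1.1] 0.06579881051119185
```

View pics/c45.png

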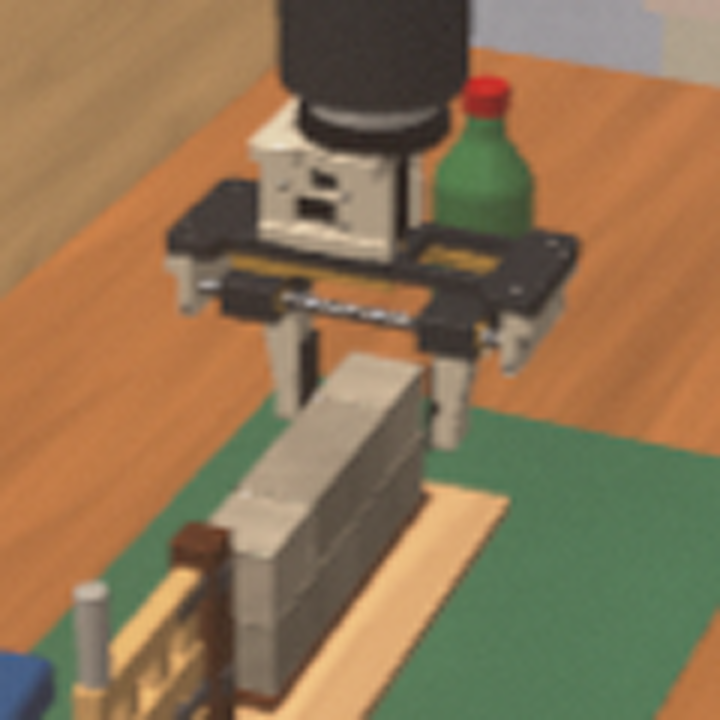

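```bash
python3 -m jog '[[[-0.0005,0,-0.001,0,0,-0.003,0.65],[0,0,0,0,0,0,0.5],[0,0,0,0,0,0,0.4],[0,0,0,0,0,0,0.3],[0,0,0,0,0,0,0.2],[0,0,0,0,0,0,0.2],[0,0,0,0,0,0,0.2]]]' 25
python3 -m jog '[[[0,0,0.003,0,0,0,0.2],[0,-0.0027,0,0,0,0,0.2],[0,0,0,0,0,0,0.2],[0,0,-0.003,0,0,0,0.2],[0,0,-0.0005,0,0,0,0.2],[0,0,0,0,0,0,0.2]]]' 25
```

```text
t: 59.78
eef_pos: [0.6378, -0.1389, 0.0889]
ee_rot: [-3.141, 0.0, -3.119]
force: [-1.8, -0.6, 4.8]
width: 0.0398
t: 60.52
eef_pos: [0.6379, -0.1415, 0.0889]
ee_rot: [-3.141, 0.001, -3.119]
force: [-2.5, 0.2, 7.3]
width: 0.0399
```

Release, and go to the gate pin (now at shut) by way of a checking view.

```bash
python3 -m jog '[[[0,0,0.0005,0,0,0,0.7],[0,0,0,0,0,0,0.7],[0,0,0,0,0,0,0.7],[0,0,0.045,0,0,0,0.7],[-0.01,0,0.05,0,0,0,0.7],[-0.04,-0.02,0.03,0,0,0,0.7],[-0.04,-0.03,0,0,0,0,0.7],[-0.04,-0.03,0,0,0,0,0.7],[-0.04,-0.03,0,0,0,0,0.7],[-0.01,-0.02,0,0,0,0,0.7],[0,0,0,0,0,0,0.7]]]' 10
python3 - <<'E'
from h import *
fs=snap('side','side36');crop('side36','c46',190,140,310,260,6);ft=snap('top','top36');crop('top36','c47',200,145,335,200,5.9)
s=monitor.get_state();print(s['eef_pos'],s['ee_rot'])
f=ft
p=ray(ft,50/5.9+200-.4,130/5.9+145-.4,.155);print(p)
E
```

```text
t: 61.9
eef_pos: [0.4569, -0.2725, 0.2138]
ee_rot: [-3.141, 0.0, -3.121]
force: [0.5, 0.7, -0.2]
width: 0.0612
[ 0.45787387 -0.2714299   0.21356852] [ 3.14156129e+00  2.07050853e-04 -3.11972327e+00]
[0.62748849 0.17952586 0.155     ]
```

View pics/c46.png

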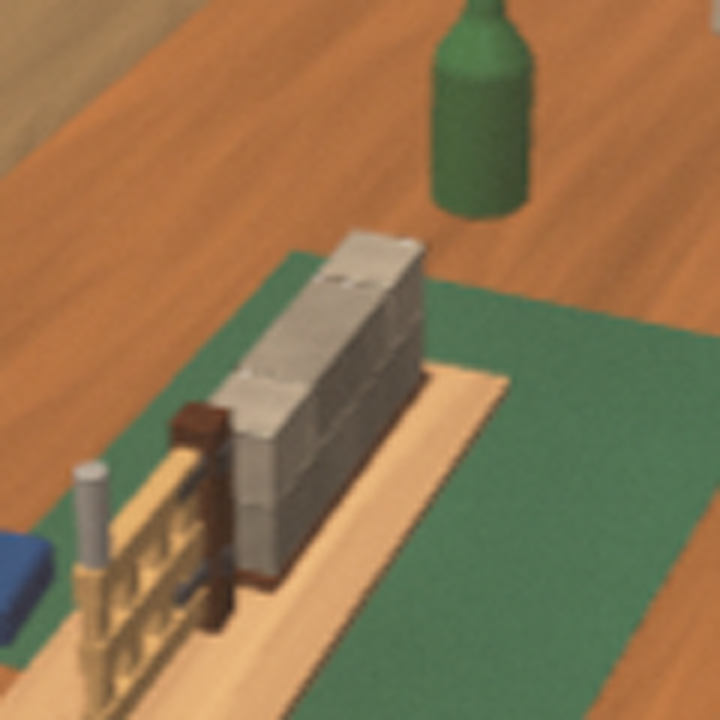

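View pics/c47.png

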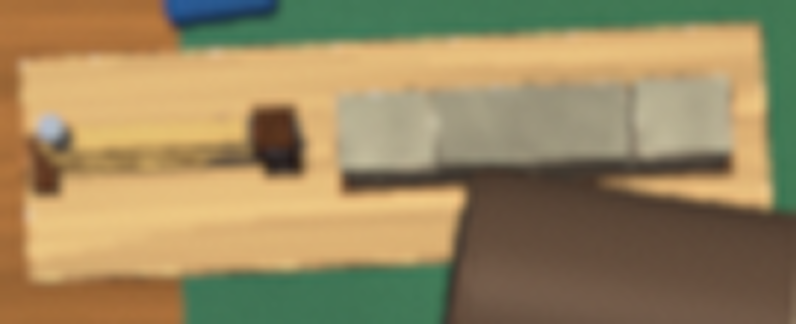

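```bash
python3 -m jog '[[[0.0174,0.0452,0,0,0,0,0.6],[0.0174,0.0452,0,0,0,0,0.6],[0.0174,0.0452,0,0,0,0,0.6],[0.0174,0.0452,0,0,0,0,0.6],[0.0174,0.0452,0,0,0,0,0.6],[0.0174,0.0452,0,0,0,0,0.6],[0.0174,0.0452,0,0,0,0,0.6],[0.0174,0.0452,0,0,0,0,0.6],[0.0174,0.0452,0,0,0,0,0.6],[0.0174,0.0452,0,0,0,0,0.6],[0,0,0,0,0,0,0.6],[0,0,0,0,0,0,0.6]]]' 10
python3 - <<'E'
from h import *
fs=snap('side','side37');crop('side37','c48',150,120,270,250,5.5)
s=monitor.get_state();print(s['eef_pos'],s['ee_rot'])
E
```

```text
t: 63.5
eef_pos: [0.6313, 0.1815, 0.2128]
ee_rot: [-3.141, -0.001, -3.118]
force: [-0.1, -0.2, -0.7]
width: 0.0524
[0.63125254 0.18080638 0.2131336 ] [-3.14121087e+00 -7.82791566e-04 -3.11845346e+00]
```

View pics/c48.png

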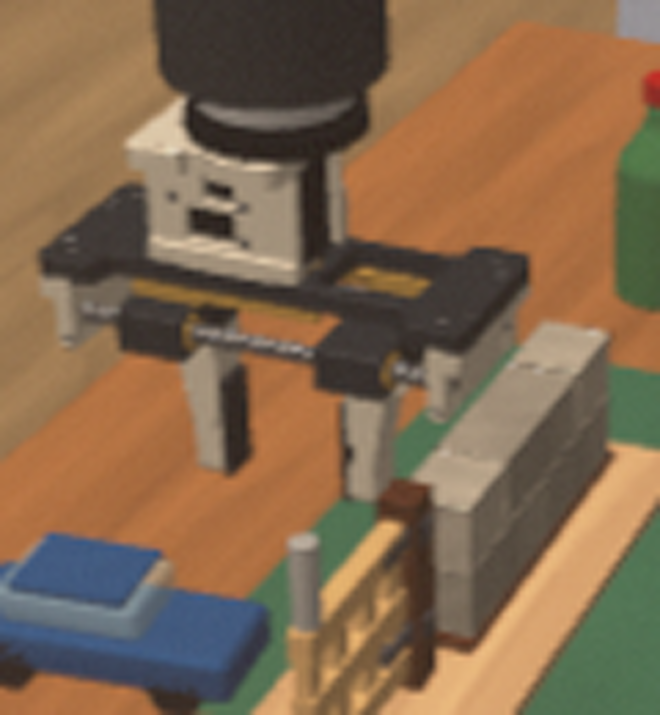

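```bash
python3 -m jog '[[[-0.0005,-0.001,-0.03,0,0,0,0.6],[0,0,-0.028,0,0,0,0.6],[0,0,-0.011,0,0,0,0.5],[0,0,0,0,0,0,0.4],[0,0,0,0,0,0,0.3],[0,0,0,0,0,0,0.25],[0,0,0,0,0,0,0.2],[0,0,0,0,0,0,0.15],[0,0,0,0,0,0,0.1],[0,0,0,0,0,0,0.05],[0,0,0,0,0,0,0.05]]]' 8
python3 - <<'E'
from g import *
s=monitor.get_state();print(th(),s['eef_pos'],s['ee_rot'],s['width'],s['force'].round(1))
rows(0.0,[.03,.05]+[.075]*17,.1078)
rows(1.355,[.06,.05,.04,.03,.02,.015,.01],.1078)
E
```

```text
t: 64.92
eef_pos: [0.6304, 0.1796, 0.1448]
ee_rot: [-3.141, -0.001, -3.119]
force: [-5.5, 1.3, 4.2]
width: 0.0134
(np.float64(0.01497930772569229), np.float64(0.10763899447830481)) [0.6304127  0.17956136 0.14479059] [-3.14144384e+00 -1.19007546e-03 -3.11900760e+00] 0.013427560510597493 [-5.5  1.3  4.2]
[-0.0032,-0.0001,0,0,0,0.030,0.05],[-0.0054,-0.0004,0,0,0,0.050,0.05],[-0.0080,-0.0011,0,0,0,0.075,0.05],[-0.0079,-0.0017,0,0,0,0.075,0.05],[-0.0077,-0.0023,0,0,0,0.075,0.05],[-0.0075,-0.0029,0,0,0,0.075,0.05],[-0.0073,-0.0034,0,0,0,0.075,0.05],[-0.0070,-0.0040,0,0,0,0.075,0.05],[-0.0067,-0.0045,0,0,0,0.075,0.05],[-0.0064,-0.0050,0,0,0,0.075,0.05],[-0.0060,-0.0055,0,0,0,0.075,0.05],[-0.0055,-0.0059,0,0,0,0.075,0.05],[-0.0051,-0.0063,0,0,0,0.075,0.05],[-0.0046,-0.0066,0,0,0,0.075,0.05],[-0.0041,-0.0070,0,0,0,0.075,0.05],[-0.0036,-0.0073,0,0,0,0.075,0.05],[-0.0030,-0.0075,0,0,0,0.075,0.05],[-0.0024,-0.0077,0,0,0,0.075,0.05],[-0.0018,-0.0079,0,0,0,0.075,0.05],
end 1.3549999999999995
[-0.0010,-0.0064,0,0,0,0.060,0.05],[-0.0006,-0.0054,0,0,0,0.050,0.05],[-0.0003,-0.0043,0,0,0,0.040,0.05],[-0.0001,-0.0032,0,0,0,0.030,0.05],[-0.0000,-0.0022,0,0,0,0.020,0.05],[0.0000,-0.0016,0,0,0,0.015,0.05],[0.0000,-0.0011,0,0,0,0.010,0.05],
end 1.58
```

```bash
python3 -m jog '[[[-0.0032,-0.0001,0,0,0,0.030,0.05],[-0.0054,-0.0004,0,0,0,0.050,0.05],[-0.0080,-0.0011,0,0,0,0.075,0.05],[-0.0079,-0.0017,0,0,0,0.075,0.05],[-0.0077,-0.0023,0,0,0,0.075,0.05],[-0.0075,-0.0029,0,0,0,0.075,0.05],[-0.0073,-0.0034,0,0,0,0.075,0.05],[-0.0070,-0.0040,0,0,0,0.075,0.05],[-0.0067,-0.0045,0,0,0,0.075,0.05],[-0.0064,-0.0050,0,0,0,0.075,0.05]]]' 8
python3 -c "
from g import *
s=monitor.get_state();print(th(),s['force'].round(1),s['width'])"
```

```text
t: 66.18
eef_pos: [0.5642, 0.1543, 0.1448]
ee_rot: [-3.141, 0.001, -2.435]
force: [0.6, -0.0, 0.8]
width: 0.014
(np.float64(0.6837178209390732), np.float64(0.10821326538522019)) [ 0.6 -0.   0.8] 0.014046595316852052
```

```bash
python3 -m jog '[[[-0.0060,-0.0055,0,0,0,0.075,0.05],[-0.0055,-0.0059,0,0,0,0.075,0.05],[-0.0051,-0.0063,0,0,0,0.075,0.05],[-0.0046,-0.0066,0,0,0,0.075,0.05],[-0.0041,-0.0070,0,0,0,0.075,0.05],[-0.0036,-0.0073,0,0,0,0.075,0.05],[-0.0030,-0.0075,0,0,0,0.075,0.05],[-0.0024,-0.0077,0,0,0,0.075,0.05],[-0.0018,-0.0079,0,0,0,0.075,0.05],[-0.0010,-0.0064,0,0,0,0.060,0.05],[-0.0006,-0.0054,0,0,0,0.050,0.05],[-0.0003,-0.0043,0,0,0,0.040,0.05],[-0.0001,-0.0032,0,0,0,0.030,0.05],[0,-0.0016,0,0,0,0.015,0.05],[0,0,0,0,0,0,0.05]]]' 8
python3 -c "
from g import *
s=monitor.get_state();print(th(),s['force'].round(1),s['width'],s['eef_pos'])"
```

```text
t: 68.05
eef_pos: [0.5264, 0.0716, 0.1447]
ee_rot: [-3.141, 0.0, -1.569]
force: [1.1, 0.3, 1.0]
width: 0.0139
(np.float64(1.55181268177722), np.float64(0.10812265611515566)) [1.1 0.3 1. ] 0.013938720486664962 [0.52637822 0.07156551 0.14474838]
```

Stop lies at y ≈ 0.0697; ease in.

```bash
python3 -m jog '[[[0,-0.0010,0,0,0,0.010,0.05],[0,-0.0010,0,0,0,0.010,0.05],[0,-0.001,0,0,0,0,0.05],[0,-0.001,0,0,0,0,0.05],[0,0,0,0,0,0,0.05]]]' 8
python3 -c "
from g import *
s=monitor.get_state();print(th(),s['force'].round(1),s['width'],s['eef_pos'],s['ee_rot'])
snap('side','side38');snap('top','top38');crop('side38','c49',170,110,330,260,5)"
```

```text
t: 68.68
eef_pos: [0.5264, 0.0696, 0.1447]
ee_rot: [-3.14, 0.003, -1.549]
force: [-1.1, 12.1, 1.2]
width: 0.0134
(np.float64(1.57008864419306), np.float64(0.1080804495525298)) [-1.1 12.1  1.2] 0.013365646172448701 [0.52644641 0.0695906  0.14471639] [-3.13999752  0.00319146 -1.54893188]
```

View pics/c49.png

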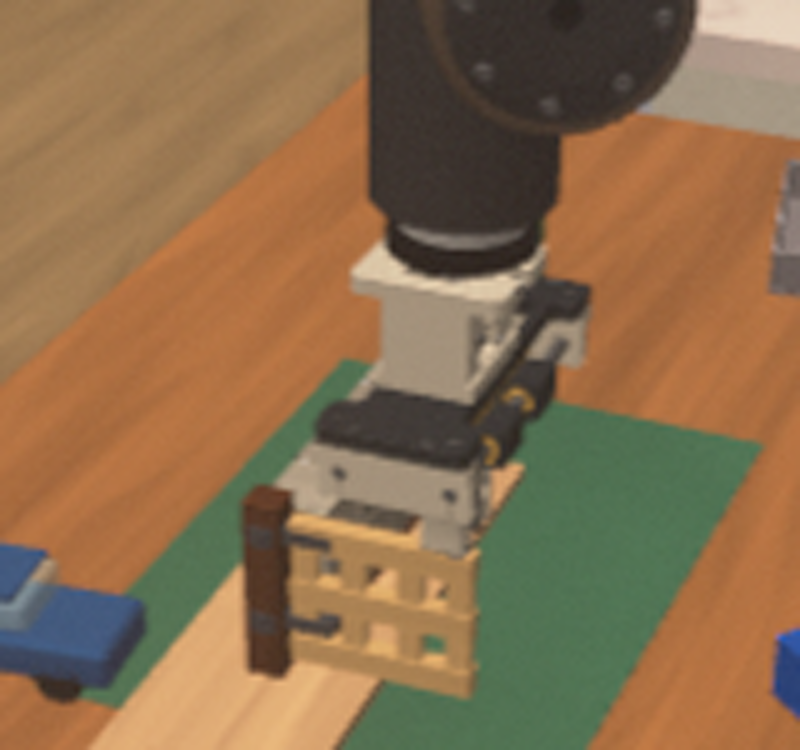

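```bash
python3 -m jog '[[[0,0.002,0,0,0,0,0.05],[0,0.0032,0,0,0,-0.030,0.05],[0.0002,0.0054,0,0,0,-0.050,0.05],[0.0008,0.0081,0,0,0,-0.075,0.05],[0.0014,0.0080,0,0,0,-0.075,0.05],[0.0020,0.0079,0,0,0,-0.075,0.05],[0.0025,0.0077,0,0,0,-0.075,0.05],[0.0031,0.0075,0,0,0,-0.075,0.05],[0.0037,0.0072,0,0,0,-0.075,0.05],[0.0042,0.0069,0,0,0,-0.075,0.05],[0.0047,0.0066,0,0,0,-0.075,0.05],[0.0052,0.0062,0,0,0,-0.075,0.05]]]' 8
python3 -c "
from g import *
s=monitor.get_state();print(th(),s['force'].round(1),s['width'])"
```

```text
t: 70.28
eef_pos: [0.5535, 0.1439, 0.1447]
ee_rot: [3.141, -0.001, -2.308]
force: [0.1, -0.9, 3.5]
width: 0.0135
(np.float64(0.8217767437522371), np.float64(0.10834522336413777)) [ 0.1 -0.9  3.5] 0.013542179689690707
```

```bash
python3 -m jog '[[[0.0056,0.0058,0,0,0,-0.075,0.05],[0.0061,0.0054,0,0,0,-0.075,0.05],[0.0064,0.0049,0,0,0,-0.075,0.05],[0.0068,0.0044,0,0,0,-0.075,0.05],[0.0071,0.0039,0,0,0,-0.075,0.05],[0.0074,0.0034,0,0,0,-0.075,0.05],[0.0076,0.0028,0,0,0,-0.075,0.05],[0.0062,0.0018,0,0,0,-0.060,0.05],[0.0053,0.0012,0,0,0,-0.050,0.05],[0.0042,0.0008,0,0,0,-0.040,0.05],[0.0037,0.0006,0,0,0,-0.035,0.05],[0.0032,0.0004,0,0,0,-0.030,0.05],[0,0,0,0,0,0,0.05]]]' 8
python3 -c "
from g import *
s=monitor.get_state();print(th(),s['force'].round(1),s['width'],s['eef_pos'])"
```

```text
t: 71.9
eef_pos: [0.6236, 0.1792, 0.1447]
ee_rot: [-3.141, -0.0, -3.046]
force: [0.3, -1.3, 4.8]
width: 0.0138
(np.float64(0.07803944156103625), np.float64(0.10775830829787857)) [ 0.3 -1.3  4.8] 0.01377899244342387 [0.62363045 0.1792087  0.14466963]
```

Shut stop at x ≈ 0.6304; ease in gently.

```bash
python3 -m jog '[[[0.0022,0.0002,0,0,0,-0.020,0.05],[0.0016,0.0001,0,0,0,-0.015,0.05],[0.0013,0.0001,0,0,0,-0.013,0.05],[0.0010,0,0,0,0,-0.010,0.05],[0.0010,0,0,0,0,-0.010,0.05],[0.0010,0,0,0,0,-0.004,0.05],[0,0,0,0,0,0,0.05]]]' 8
python3 -m jog '[[[0.001,0,0,0,0,0,0.05],[0.001,0,0,0,0,0,0.05],[0,0,0,0,0,0,0.05]]]' 8
python3 -c "
from g import *
s=monitor.get_state();print(th(),s['force'].round(1),s['width'],s['eef_pos'],s['ee_rot'])"
```

```text
t: 72.78
eef_pos: [0.6304, 0.1796, 0.1446]
ee_rot: [-3.141, -0.002, -3.117]
force: [-5.3, -0.5, 8.4]
width: 0.0137
t: 73.15
eef_pos: [0.6306, 0.1796, 0.1443]
ee_rot: [-3.14, -0.005, -3.117]
force: [-12.4, 1.2, 12.1]
width: 0.0136
(np.float64(0.013031382247913588), np.float64(0.10762312243847708)) [-12.4   1.2  12.1] 0.013586454109644125 [0.6306228  0.17955326 0.14433445] [-3.14040922 -0.00534883 -3.11733882]
```

```bash
python3 -m jog '[[[-0.001,0,0,0,0,0,0.2],[-0.0008,0,0,0,0,0,0.3],[0,0,0,0,0,0,0.45],[0,0,0,0,0,0,0.5],[0,0,0,0,0,0,0.5],[0,0,0.03,0,0,0,0.6],[0,0,0.04,0,0,0,0.7],[-0.01,-0.03,0.02,0,0,0,0.7],[-0.02,-0.05,0,0,0,0,0.7],[-0.02,-0.05,0,0,0,0,0.7],[-0.02,-0.05,0,0,0,0,0.7],[-0.02,-0.05,0,0,0,0,0.7],[-0.02,-0.05,0,0,0,0,0.7],[-0.02,-0.05,0,0,0,0,0.7],[-0.02,-0.05,0,0,0,0,0.7],[-0.02,-0.03,0,0,0,0,0.7],[0,0,0,0,0,0,0.7],[0,0,0,0,0,0,0.7]]]' 8
python3 - <<'E'
from h import *
fs=snap('side','side40');crop('side40','c50',170,140,310,260,5.6);ft=snap('top','top40');crop('top40','c51',200,145,335,200,5.9)
E
```

```text
t: 75.4
eef_pos: [0.4619, -0.23, 0.2347]
ee_rot: [-3.142, 0.001, -3.117]
force: [-0.1, 0.5, -0.3]
width: 0.0617
```

View pics/c50.png

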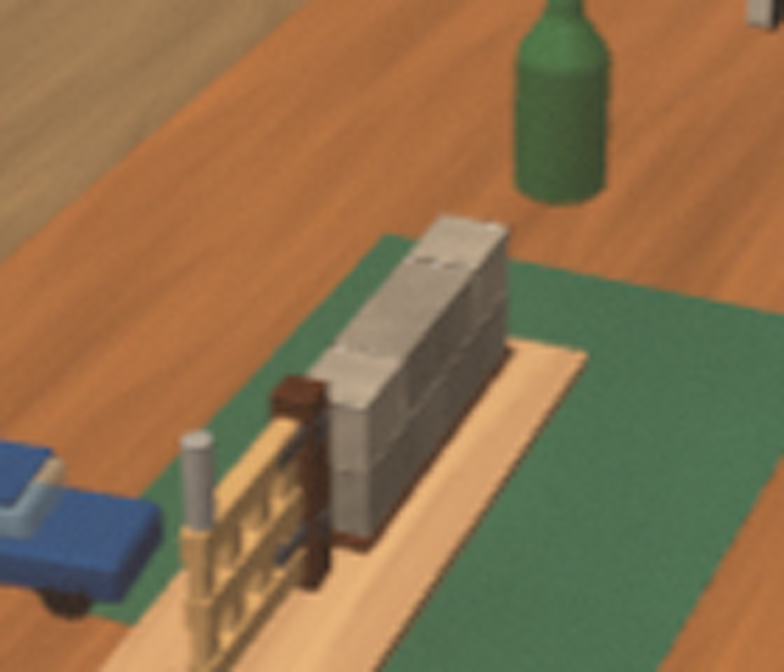

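View pics/c51.png

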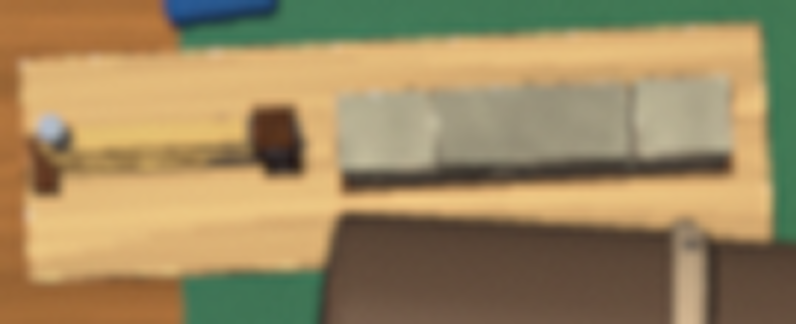

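View pics/top40.png

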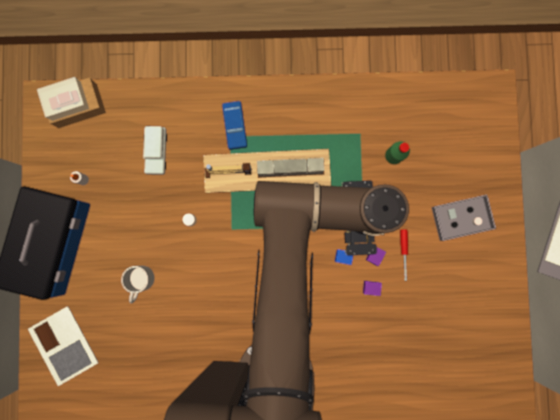

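View pics/side40.png

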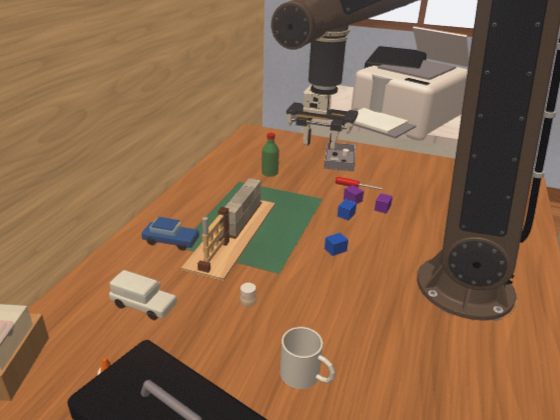

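Top and side views agree. The wall is straight on the footing, the gate is shut in line with it, and the bystanders (car 170,233; van 140,295; bottle 270,158; jar 248,293; mug 303,358; driver 355,184) have not moved. No grey blocks are left over, and the gripper is clear.

```bash
python3 -c "
from station import job_done
print(job_done())"
```

```text
the job is handed in; nothing more can be done
None
```

The wall stands on the footing and the gate ends shut; I handed the job in at about 75 s of the 210 s.

- **Wall:** Only three full blocks were present. I laid two end to end, then half, full, half above them, and no third course was left to lay.
- **Gate:** I took it by its pin to the open stop and back to the shut stop. Contact at the stops was slow, peaking at 17 N open and 14 N shut on the first swing, and it did not bind.
- **Knock:** Around the end of that first swing, the far half block was knocked about 1 cm aside and turned the second-course full block with it. I squeezed both back into line and reset the half's joint. I then repeated the whole gate swing with the wall standing (about 12 N at each stop).
- **Last checks:** The top and side pictures show both courses straight and the gate shut in line with the wall. The cars, bottle, jar, screwdriver, mug and coloured look-alikes look where they were, and the gripper touches nothing.
- **Accuracy:** The two cameras differed by a few millimetres on positions along the wall. Course-two joints are about 0 to 3 mm rather than exactly 2 mm, and its blocks should be within about 2 mm of their stated places.

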